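# Pack the specimen carrier for the courier

## Task

Get the round specimen carrier ready for the courier: stand every specimen jar from the mat upright in the carrier, one to a cell, then shut the domed lid and, once it is down, turn the lock ring clockwise until its lug is over the dark steel locked mark. Also turn the peak pointer of the carrier's thermometer back to its zero stop. Leave the tape roll and the strip tub alone.

Things in the scene. Friction and masses are not known exactly. Their poses are not given: they have to be found in the camera images.
- jar0: a specimen jar: clear pot with amber contents and a white screw cap, upright cylinder 46 mm in diameter and 58 mm tall, about 70 g, heavier below; origin at the centre of its underside, z up. Three to six such jars stand on the mat; absent ones read None.
- jar1: a specimen jar: clear pot with amber contents and a white screw cap, upright cylinder 46 mm in diameter and 58 mm tall, about 70 g, heavier below; origin at the centre of its underside, z up. May be absent (None from the start).
- jar2: a specimen jar: clear pot with amber contents and a white screw cap, upright cylinder 46 mm in diameter and 58 mm tall, about 70 g, heavier below; origin at the centre of its underside, z up. May be absent (None from the start).
- jar3: a specimen jar: clear pot with amber contents and a white screw cap, upright cylinder 46 mm in diameter and 58 mm tall, about 70 g, heavier below; origin at the centre of its underside, z up. May be absent (None from the start).
- jar4: a specimen jar: clear pot with amber contents and a white screw cap, upright cylinder 46 mm in diameter and 58 mm tall, about 70 g, heavier below; origin at the centre of its underside, z up. May be absent (None from the start).
- jar5: a specimen jar: clear pot with amber contents and a white screw cap, upright cylinder 46 mm in diameter and 58 mm tall, about 70 g, heavier below; origin at the centre of its underside, z up. May be absent (None from the start).
- mat: flat black rubber bench mat, 300 x 220 x 2 mm, fixed; origin at the centre of its underside. The jars start on it.
- carrier: the specimen carrier, fixed: round white base (outer radius 112 mm, wall 11 mm thick, rim 40 mm above the bench), divided into 2 x 3 cells, clear domed lid hinged on its +y side, aluminium lock ring (outer radius 122 mm) on the lid's rim, dial thermometer (housing radius 43 mm, 44 mm tall, its axis 168 mm out) on its -x side. Origin on the base's axis at bench height, z up; yaw varies.
- carrier_floor (a point): centre of the carrier's inner floor, 16 mm above the bench, axes as the carrier's. Cell centres lie at x = -38 or 38 and y = -58, 0 or 58 mm from it; cells are 72 mm along x by 55 mm along y, the corner ones cut round by the wall. Divider walls are 3 mm thick and reach 20 mm above this floor, the round wall 24 mm. A standing jar fits under the lid.
- lid (a joint): angle of the domed lid, rad: 0 shut, 2.2 fully open (leaning back on its stop, past upright, on the carrier's +y side). Starts fully open. The hinge is damped and a little stiff: it needs up to 6 N at the lug; below about 1.1 rad the lid sinks shut by itself in a few seconds. Shut, the dome's crown (radius 96 mm) is 92 mm above the bench, the strap on it 98 mm.
- lid_hinge_axis (a point): middle of the lid's hinge pin, 55 mm above the bench and 140 mm from the carrier's axis on its +y side; the pin lies along the carrier's x.
- lid_knob (a point): centre of the outer end of the grey round crown knob (radius 19 mm, 30 mm proud of the dome) in the middle of the lid, 140 mm from the hinge pin along the lid and 67 mm outwards from it; z axis points outwards from the dome. Shut: on the carrier's axis, 122 mm above the bench. Open: it faces carrier +y, about 0.13 m above the bench, 275 mm from the carrier's axis.
- lock_ring (a joint): angle of the lock ring on the lid, rad: 0 unlocked, 0.995 locked, where it meets its stop; grows as the ring turns clockwise seen from above with the lid shut. Starts between 0 and 0.2. Stiff: needs about 3 N at the lug and stays where it is left.
- ring_lug (a point): grip point of the ring's one lug, 139 mm from the carrier's axis; lid shut, it is 72 mm above the bench at direction (277 deg - lock_ring angle) in the carrier's frame (from x towards y). It is a fin 14 mm thick along the circumference, 24 mm long radially, 36 mm free, top 84 mm above the bench. It also swings the lid; lid open, it is at the lid's outer edge, 0.27 m up, 0.32 m from the axis.
- ring_locked_mark (a point): the locked mark: a raised dark steel bar on the base's side wall, at direction 220 deg in the carrier's frame; the point lies 138 mm from the carrier's axis and 30 mm above the bench, straight under the lug when the ring is locked.
- peak_knob (a joint): angle of the thermometer's peak pointer and its reset knob, rad: 0 against the zero stop, grows as it turns clockwise seen from above. Starts between 0.9 and 2.4; turns back counter-clockwise with about 0.03 Nm.
- peak_knob_grip (a point): on the axis of the reset knob at the height to grip it, 64 mm above the bench. The knob is a bar 36 mm long and 12 mm thick, its top 74 mm above the bench, over the dial face at 44 mm. The bar and its thin red pointer lie along the point's x axis, at direction (135 deg - peak_knob angle) in the carrier's frame.
- tape_roll: bystander: white roll of tape lying flat, 60 mm wide, 25 mm tall, loose; origin at the centre of its underside.
- strip_tub: bystander: white test-strip tub, 48 mm in diameter, 95 mm tall, loose; origin at the centre of its underside.
Things that resemble listed ones, but are neither listed nor needed, are in the scene too. Leave any red or yellow look-alike of the jar5 alone.

How it is judged:
By the outcome, as a careful person would: the job done as asked, in the order asked, and still so for the second after the job is handed in, with the robot touching nothing.
Of jar0, jar1, jar2, jar3, jar4, jar5 only 3 to 6 are there at a start; the rules pass over those that are not, and their reading is None.
At some moment in a run one of jar0, jar1, jar2, jar3, jar4, jar5 may be knocked a few centimetres aside while the robot is not near it.
Once in a run the grip may slacken for a moment while it holds something.
It also fails if it takes over 210 s, if anything falls off the work surface, if the arm or the gripper's body presses on something with over 40 N, if the wrist force passes 120 N, or if a joint passes its speed limit or range.

## Robot

A 6-joint arm with a two-finger parallel gripper is mounted at the origin on the work surface. World frame = base frame: x ahead of the robot, y to its left, z up, the work surface at z = 0. Lengths are in mm, angles in degrees, forces in N, time in s.
With the tool pointing down it reaches from about 300 to 850 mm from the base axis. Payload 4.2 kg.
Tool frame: the origin (TCP) lies midway between the tips of the shut fingers; the grasp point (between the pads) lies 19 mm behind it (env.tcp_to_grasp is the distance from the TCP to the grasp point, in mm); z points along the fingers, x is the direction in which the jaws open and shut, and the axes are right-handed (so a half turn about z gives the same grasp; the last joint's range is limited). The gripper opens to 91 mm and grips with 3 to 60 N. Pads are 32 mm wide; open, the fingers measure 118 mm over their backs; the gripper's body (76 mm by 178 mm) begins 60 mm behind the grasp point.
Start: joints at [63.255, 18.312, 89.639, -0, 72.044, -1.146], TCP at [248.452, 518.57, 213.976] pointing down, gripper open.
Joint ranges: [-177.97, 177.97], [-48.28, 115.42], [12.27, 149.76], [-77.06, 257.06], [2.81, 150.46], [-146.56, 146.56]. Speed limits (degrees/s): [147.25, 147.25, 180, 180, 180, 180].

## Interface

Orientations are given as [roll, pitch, yaw] about the fixed x, y, z axes, in that order (R = Rz(yaw) Ry(pitch) Rx(roll)).
In Python, from workcell import env gives the robot as it stands.
- The arm moves only by the tool drive_tool, never from a script. Its argument "motion" is a list of rows, each a list of 2 entries, a list of its own where there are three numbers: the shift along the world's x, y, z in m, then the turn, a rotation vector about the world's x, y, z in rad. In form: [[[dx, dy, dz], [wx, wy, wz]], ...]. A call has exactly 10 rows; each row shifts and turns the commanded pose from where the row before left it; what a row does not reach is not made up. A row lasts 1/12 s, in which the tool goes at most 41.7 mm and 7.16 degrees, less where a joint would pass 70% of its speed; a pose out of reach is approached as far as the arm can. A call is refused whole if a number of a shift passes 0.0417 or a number of a turn 0.125, either way. A call with a gripper value outside its range is refused whole. "claw" is the opening, from 0 (shut) to 1 (fully open), set as the call begins (left out, the last holds). The fingers move at their own pace and stop on an object; "force" is the grip in N (left out, the last holds). Time passes only in rows, so rows that do not move let the fingers close, or fill a call up. It gives the time, the measured TCP pose, the force and the opening at its end, in the units of the state.
- env.state(): the state, without advancing time (a new reading comes with each control period).
- env.grab_frame(name): name is "scene" or "top"; returns the picture (420x560x3 uint8, red, green, blue); there is no depth.
- env.camera_params(name): a dict with "fov_y" (degrees; the focal length in pixels is half the picture's height over the tangent of half this angle, whatever the lens; pixels are square), "cx", "cy" (the principal point, pixels), "pose" (4x4, takes a point from camera to world coordinates). Camera axes: x right, y down, z forward; pixel columns grow to the right and rows downward; lengths in mm; the calibration is good to about 2 mm. A picture is of the moment at which its call begins. camera_params takes no time and is no camera call.
- env.job_done(): hands the job in, once; it reports no verdict.
The state is a dict: "time_s": time; "qpos": joint angles; "qvel": joint speeds; "effort": joint torques, N m; "ee_pos": TCP position; "ee_rot": TCP orientation; "force": force on the tool from outside, world axes, zero at the start; "torque": the same for the moment, N m; "gripper_width": finger opening in mm.
Only numpy, scipy, OpenCV 4.12 (cv2) and the standard library are available. Lean on these libraries where they do the work, as an engineer would, in place of code of your own. Each camera call takes 0.05 s, during which the arm holds its last target.

## Working session

There is one attempt and no reset: what is moved stays moved. The work goes in short steps, Python scripts to look and compute and a tool call to move; the robot and the scene stay as the last step left them, time stands still between calls to the robot, and variables do not carry over. Pictures are saved under pics/ and viewed, and the job is handed in when it is done.

Besides the shell and the picture viewer there is one more tool, called after "Emit:" as name(argument=value, ...) on one line, values as JSON. drive_tool: Moves the arm, as the interface text tells. Its arguments: {"type":"object","properties":{"motion":{"type":"array","items":{"type":"array"}},"claw":{"type":"number"},"force":{"type":"number"}},"required":["motion"]}

```bash
ls; mkdir -p pics; python3 - <<'E'
from workcell import env
import cv2,numpy as np
print(env.state()); print(env.tcp_to_grasp)
for n in ("scene","top"):
    p=env.camera_params(n); print(n,p)
    f=env.grab_frame(n); cv2.imwrite(f"pics/{n}0.png",f[:,:,::-1])
E
```

```text
pics
{'time_s': 0.0, 'qpos': array([ 6.32558435e+01,  1.83528698e+01,  8.97047174e+01, -1.75106897e-04,
        7.20426486e+01, -1.14538815e+00]), 'qvel': array([ 0.10270844, -0.01449068, -0.00812753,  0.00910128, -0.03079918,
       -0.02176086]), 'effort': array([-9.32432704e-04, -4.12464416e+01, -2.31967056e+01,  7.25099863e-02,
        4.54534509e-02, -1.60893551e-04]), 'ee_pos': array([248.21596449, 518.12940143, 213.11939094]), 'ee_rot': array([-1.79998163e+02,  1.00219126e-01,  6.44012874e+01]), 'force': array([ 0.06403894, -0.21409431,  0.19064967]), 'torque': array([-0.00605544,  0.03350562, -0.04917933]), 'gripper_width': 91.0319650349858}
18.8
scene {'fov_y': 56.19553764903508, 'cx': 279.3937681543747, 'cy': 206.18158738297683, 'pose': array([[ 6.57796054e-01,  5.71566798e-01, -4.90525989e-01,
         9.52865641e+02],
       [ 7.53026561e-01, -4.85242643e-01,  4.44399117e-01,
        -4.17109961e+02],
       [ 1.59796531e-02, -6.61703085e-01, -7.49595677e-01,
         8.03061334e+02],
       [ 0.00000000e+00,  0.00000000e+00,  0.00000000e+00,
         1.00000000e+00]])}
top {'fov_y': 45.958052196191105, 'cx': 284.5747887623264, 'cy': 213.3336422243491, 'pose': array([[ 2.60992749e-02, -9.88318134e-01,  1.50153566e-01,
         3.26062229e+02],
       [-9.99654050e-01, -2.53136668e-02,  7.14128846e-03,
         5.21580021e+00],
       [-3.25692755e-03, -1.50288003e-01, -9.88636894e-01,
         1.26470801e+03],
       [ 0.00000000e+00,  0.00000000e+00,  0.00000000e+00,
         1.00000000e+00]])}
```

View pics/scene0.png

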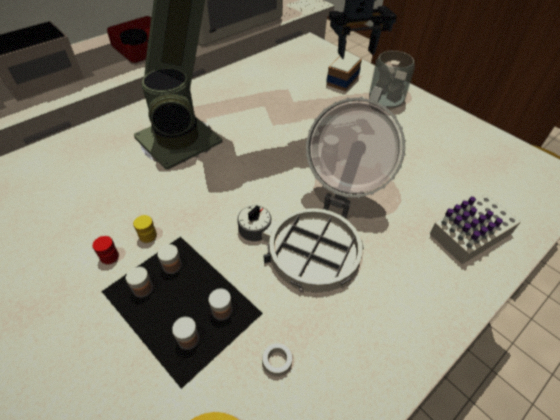

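View pics/top0.png

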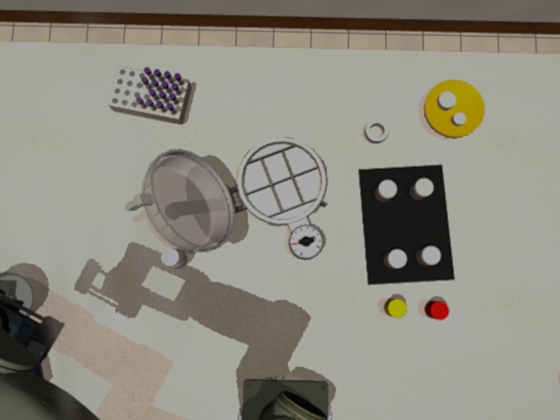

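```bash
cat > h.py <<'E'
import numpy as np,cv2
try:
    from workcell import env
except Exception: env=None
def K(p): 
    f=210/np.tan(np.radians(p['fov_y']/2)); return f,p['cx'],p['cy']
def ray(n,u,v):
    p=env.camera_params(n); f,cx,cy=K(p); T=p['pose']
    d=T[:3,:3]@np.array([(u-cx)/f,(v-cy)/f,1]); return T[:3,3],d
def onz(n,u,v,z):
    o,d=ray(n,u,v); return o+d*(z-o[2])/d[2]
def proj(n,P):
    p=env.camera_params(n); f,cx,cy=K(p); T=p['pose']
    q=T[:3,:3].T@(np.array(P,float)-T[:3,3]); return np.array([cx+f*q[0]/q[2],cy+f*q[1]/q[2]])
def crop(src,out,x0,y0,x1,y1,s):
    im=cv2.imread(src)[y0:y1,x0:x1]; cv2.imwrite(out,cv2.resize(im,None,fx=s,fy=s,interpolation=cv2.INTER_CUBIC))
def tri(a,b):
    o1,d1=ray('top',*a);o2,d2=ray('scene',*b)
    A=np.stack([d1,-d2],1);t=np.linalg.lstsq(A,o2-o1,rcond=None)[0]
    p,q=o1+d1*t[0],o2+d2*t[1];return (p+q)/2,np.linalg.norm(p-q)
E
python3 - <<'E'
from h import *
crop('pics/top0.png','pics/t1.png',230,130,480,330,3)
crop('pics/scene0.png','pics/s1.png',80,190,380,390,2.6)
im=cv2.imread('pics/top0.png')
m=(im.max(2)<45).astype(np.uint8); m[:150]=0;m[290:]=0;m[:,:350]=0
c=max(cv2.findContours(m,0,2)[0],key=cv2.contourArea);h=cv2.convexHull(c)
q=cv2.approxPolyDP(h,6,True)[:,0];print(q)
W=[onz('top',u,v,2) for u,v in q];print(np.round(W))
for i in range(len(W)):print(np.linalg.norm(W[i]-W[i-1]))
E
```

```text
[[441 166]
 [453 278]
 [369 283]
 [359 170]]
[[ 653. -391.    2.]
 [ 364. -415.    2.]
 [ 346. -203.    2.]
 [ 637. -177.    2.]]
214.7671070265346
290.87053616850534
212.76130018369315
292.94413998386466
```

View pics/t1.png

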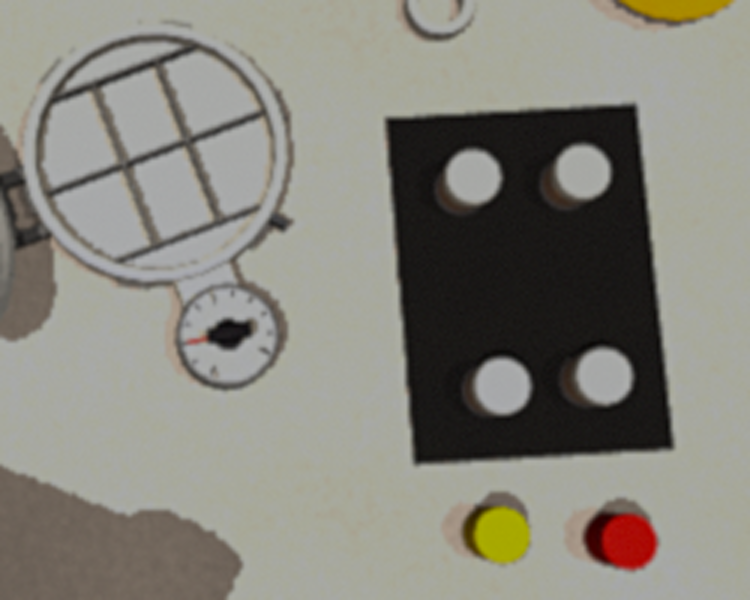

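View pics/s1.png

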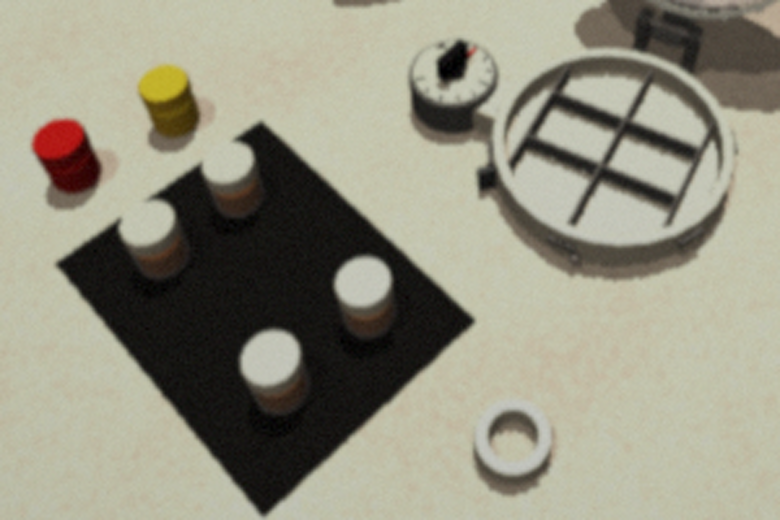

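```bash
python3 - <<'E'
from h import *
im=cv2.imread('pics/top0.png').astype(float)
g=im.mean(2)
# dark band edge near row 10-50
for x in range(5,560,50):
    col=cv2.GaussianBlur(g,(9,3),0)[:,x]; d=np.diff(col[:60]); print(x,np.argmin(d),np.argmax(d[30:])+30,np.round(d[np.argmin(d)]),end=' | ')
def quad(im,box,thr=45):
    m=(im.max(2)<thr).astype(np.uint8);M=np.zeros_like(m);x0,y0,x1,y1=box;M[y0:y1,x0:x1]=m[y0:y1,x0:x1]
    c=max(cv2.findContours(M,0,2)[0],key=cv2.contourArea);h=cv2.convexHull(c);return cv2.approxPolyDP(h,6,True)[:,0]
s=cv2.imread('pics/scene0.png')
q=quad(s,(95,230,270,385));print(q)
W=[onz('scene',u,v,2) for u,v in q];print(np.round(W))
for i in range(len(W)):print(np.linalg.norm(W[i]-W[i-1]))
E
```

```text
5 9 40 -28.0 | 55 10 42 -28.0 | 105 11 43 -24.0 | 155 12 44 -26.0 | 205 14 30 -25.0 | 255 15 31 -25.0 | 305 16 32 -27.0 | 355 17 30 -28.0 | 405 18 30 -29.0 | 455 19 31 -27.0 | 505 20 32 -26.0 | 555 21 33 -24.0 | [[180 238]
 [260 312]
 [184 384]
 [103 292]]
[[ 347. -204.    2.]
 [ 634. -178.    2.]
 [ 655. -385.    2.]
 [ 365. -416.    2.]]
213.3020453943392
288.47864252052625
207.5155939193472
291.0789265642031
```

```bash
cat >> h.py <<'E'
def und(q): return q
def quadfit(im,box,thr,sc=4):
    x0,y0,x1,y1=box
    g=cv2.resize(im.max(2)[y0:y1,x0:x1],None,fx=sc,fy=sc,interpolation=cv2.INTER_CUBIC)
    m=(g<thr).astype(np.uint8);m=cv2.morphologyEx(m,cv2.MORPH_OPEN,np.ones((9,9)))
    c=max(cv2.findContours(m,0,2)[0],key=cv2.contourArea);h=cv2.convexHull(c)
    q=cv2.approxPolyDP(h,6*sc,True)[:,0].astype(float)
    pts=c[:,0].astype(float);L=[]
    for i in range(len(q)):
        a,b=q[i-1],q[i];d=(b-a)/np.linalg.norm(b-a);n=np.array([-d[1],d[0]])
        s=(pts-a)@d;e=np.abs((pts-a)@n);k=(s>.1*np.linalg.norm(b-a))&(s<.9*np.linalg.norm(b-a))&(e<1.5*sc)
        vx,vy,px,py=cv2.fitLine(pts[k].astype(np.float32),cv2.DIST_HUBER,0,.01,.01).ravel();L.append(np.cross([px,py,1],[px+vx,py+vy,1]))
    out=[]
    for i in range(len(L)):
        p=np.cross(L[i-1],L[i]);out.append(p[:2]/p[2])
    return (np.array(out)+.5)/sc-.5+[x0,y0]
E
python3 - <<'E'
from h import *
for n,b in (('top',(345,150,470,300)),('scene',(90,228,275,392))):
    im=cv2.imread(f'pics/{n}0.png')
    for t in (60,95):
        q=quadfit(im,b,t);W=np.array([onz(n,u,v,2) for u,v in q]);print(n,t,np.round(q,1).tolist(),np.round(W,1).tolist(),[round(np.linalg.norm(W[i]-W[i-1]),1) for i in range(len(W))])
E
```

```text
top 60 [[358.8, 169.6], [441.0, 164.9], [453.4, 278.4], [368.2, 283.6]] [[638.4, -176.5, 2.0], [656.3, -391.3, 2.0], [362.5, -416.2, 2.0], [343.9, -201.3, 2.0]] [np.float64(295.5), np.float64(215.5), np.float64(294.8), np.float64(215.7)]
top 95 [[358.2, 169.2], [441.4, 164.4], [453.9, 279.1], [367.7, 284.1]] [[639.5, -175.1, 2.0], [657.8, -392.4, 2.0], [360.7, -417.5, 2.0], [342.7, -200.1, 2.0]] [np.float64(297.9), np.float64(218.1), np.float64(298.2), np.float64(218.2)]
scene 60 [[102.1, 291.1], [179.9, 237.1], [261.3, 312.8], [181.0, 387.4]] [[362.0, -417.0, 2.0], [344.4, -202.5, 2.0], [637.7, -177.4, 2.0], [656.4, -392.6, 2.0]] [np.float64(295.4), np.float64(215.3), np.float64(294.4), np.float64(216.0)]
scene 95 [[101.3, 291.0], [180.0, 236.4], [262.0, 312.8], [181.0, 388.2]] [[360.6, -418.1, 2.0], [342.6, -201.3, 2.0], [638.6, -176.3, 2.0], [657.5, -393.3, 2.0]] [np.float64(298.0), np.float64(217.6), np.float64(297.0), np.float64(217.9)]
```

```bash
cat >> h.py <<'E'
def jars(im,n,boxmask=None,z=60,lo=120):
    hsv=cv2.cvtColor(im,cv2.COLOR_BGR2HSV)
    m=((hsv[...,1]<45)&(hsv[...,2]>lo)).astype(np.uint8)
    if boxmask is not None:m&=boxmask
    k,l,s,c=cv2.connectedComponentsWithStats(m)
    out=[]
    for i in range(1,k):
        if s[i,4]>60: 
            cn=max(cv2.findContours((l==i).astype(np.uint8),0,1)[0],key=cv2.contourArea)
            (x,y),r,_=cv2.fitEllipse(cn);out.append((round(x,1),round(y,1),s[i,4],np.round(r,1).tolist(),np.round(onz(n,x,y,z)[:2],1).tolist()))
    return out
E
python3 - <<'E'
from h import *
M={'top':[[358,169],[441,164],[454,279],[368,284]],'scene':[[101,291],[180,230],[262,312],[181,388]]}
for n in M:
    im=cv2.imread(f'pics/{n}0.png')
    b=np.zeros(im.shape[:2],np.uint8);cv2.fillPoly(b,[np.array(M[n])],1)
    b=cv2.erode(b,np.ones((5,5)))
    for j in jars(im,n,b,lo=110 if n=='top' else 150):print(n,j)
crop('pics/top0.png','pics/t2.png',100,130,340,280,3.3)
crop('pics/scene0.png','pics/s2.png',225,90,425,300,2.8)
E
```

```text
top (423.7, 186.8, np.int32(256), [16.9, 17.5], [584.5, -329.2])
top (387.4, 188.5, np.int32(257), [17.0, 17.5], [577.8, -239.1])
top (430.9, 255.0, np.int32(274), [17.5, 18.1], [415.9, -343.7])
top (397.0, 258.4, np.int32(274), [17.5, 18.1], [405.6, -261.4])
scene (177.2, 248.5, np.int32(284), [22.3, 37.8], [412.6, -240.0])
scene (136.3, 275.4, np.int32(255), [14.3, 20.9], [416.7, -344.6])
scene (219.1, 298.0, np.int32(305), [17.5, 20.4], [577.6, -240.3])
scene (183.4, 327.3, np.int32(355), [18.6, 22.3], [584.1, -330.8])
```

View pics/t2.png

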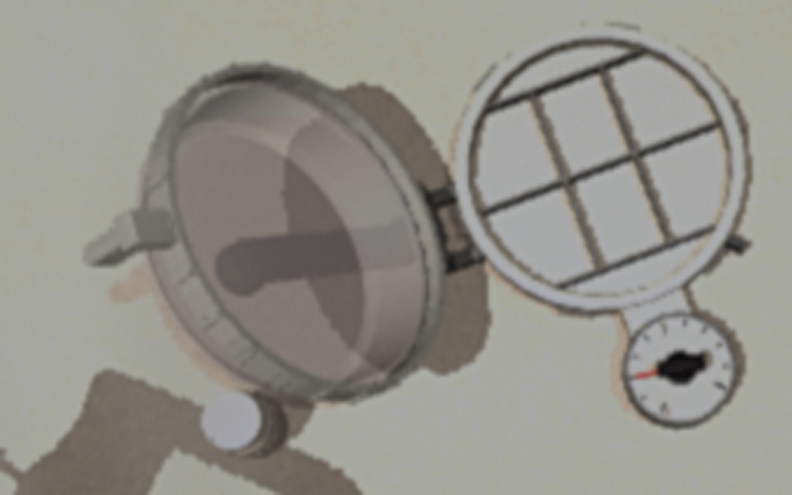

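View pics/s2.png

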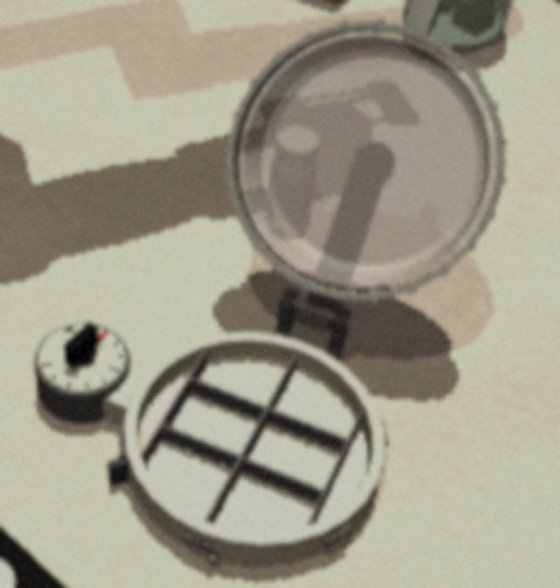

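```bash
python3 - <<'E'
from h import *
crop('pics/top0.png','pics/t3.png',230,130,335,230,6)
crop('pics/scene0.png','pics/s3.png',260,200,370,295,6)
crop('pics/top0.png','pics/t4.png',280,215,330,265,10)
crop('pics/scene0.png','pics/s4.png',230,195,280,245,10)
E
```

```text
(no output)
```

View pics/t3.png

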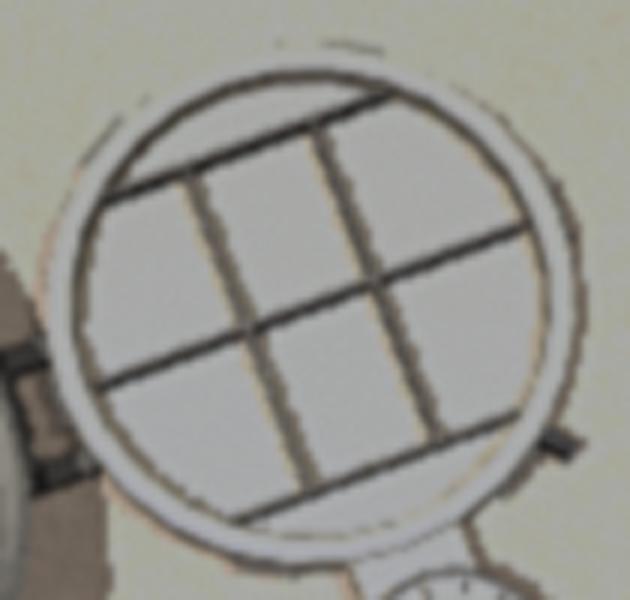

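View pics/s3.png

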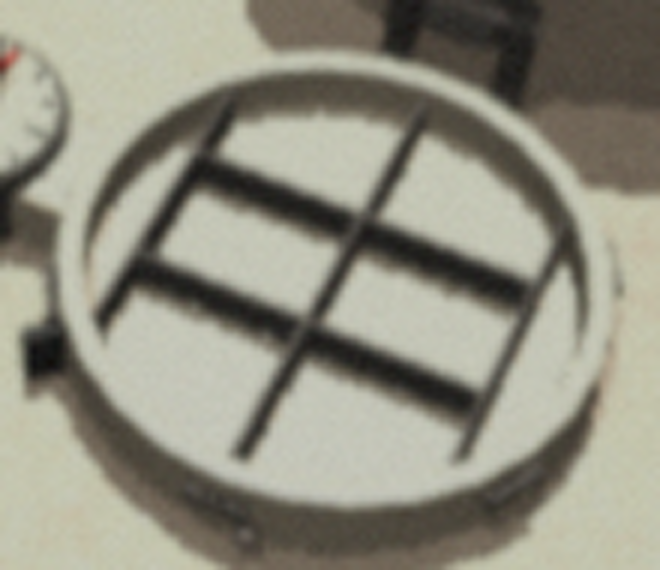

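View pics/t4.png

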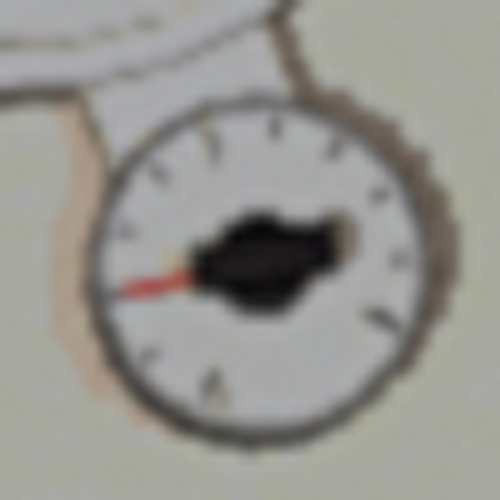

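View pics/s4.png

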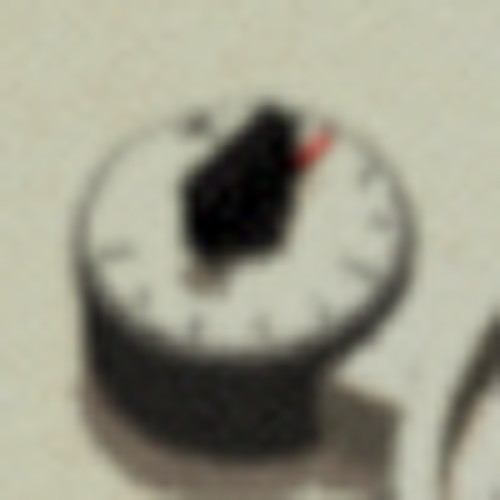

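```bash
python3 - <<'E'
from h import *
def c(x,y,s,ox,oy): return ((x+.5)/s-.5+ox,(y+.5)/s-.5+oy)
P=lambda x,y,z:onz('top',*c(x,y,6,230,130),z)[:2]
A=P(250,330,36);B=P(374,280,36);print('cross',A,B,(A+B)/2,np.linalg.norm(A-B))
# circle fits: rim outer/inner from manual pts
o=np.array([P(x,y,40) for x,y in [(298,58),(560,205),(575,290),(48,285),(60,380),(120,470),(310,566),(500,480),(100,170)]])
x=np.c_[2*o,np.ones(len(o))];s=np.linalg.lstsq(x,(o**2).sum(1),rcond=None)[0];print('rim',s[:2],np.sqrt(s[2]+s[:2]@s[:2]))
# ellipses in scene outer rim top edge
S=lambda x,y,z:onz('scene',*c(x,y,6,260,200),z)[:2]
o=np.array([S(x,y,40) for x,y in [(62,240),(320,52),(608,310),(580,400),(350,506),(90,370),(480,110),(160,120),(200,470)]])
x=np.c_[2*o,np.ones(len(o))];s=np.linalg.lstsq(x,(o**2).sum(1),rcond=None)[0];print('rim',s[:2],np.sqrt(s[2]+s[:2]@s[:2]))
# dividers line directions
for a,b in [((100,387),(525,228)),((110,200),(395,95)),((240,520),(520,413))]:
    d=P(*a,36)-P(*b,36);print('div +y dir',np.degrees(np.arctan2(d[1],d[0])))
a=S(425,110,36)-S(240,455,36);print(np.degrees(np.arctan2(a[1],a[0])))
t=onz('top',*c(261,270,10,280,215),44)[:2];print('thermo top',t)
t2=onz('scene',*c(248,228,10,230,195),44)[:2];print('thermo scene',t2)
k=onz('top',*c(262,256,10,280,215),74)[:2];print('knob',k)
r0,r1=onz('top',*c(120,293,10,280,215),46)[:2],onz('top',*c(190,278,10,280,215),46)[:2];d=r0-r1;print('ptr',np.degrees(np.arctan2(d[1],d[0])))
d=r0-(t+t2)/2;print('ptr2',np.degrees(np.arctan2(d[1],d[0])))
r=onz('scene',*c(325,140,10,230,195),46)[:2];d=r-(t+t2)/2;print('ptr3',np.degrees(np.arctan2(d[1],d[0])))
E
```

```text
cross [585.42534843  49.74268406] [608.33536213  -2.05409136] [596.88035528  23.84429635] 56.63721984013461
rim [596.05136847  22.82713401] 109.87268691740957
rim [600.52597852  21.23930351] 108.1977048774498
div +y dir 112.38402726392262
div +y dir 112.26108816075151
div +y dir 112.61964234801336
112.45457330812526
thermo top [442.28256809 -39.87805826]
thermo scene [443.62373556 -39.57781418]
knob [442.81793157 -38.94417575]
ptr 103.59413650968175
ptr2 102.15402614094883
ptr3 104.00027189743454
```

Emit:
drive_tool(motion=[[[0, -0.02, 0.017], [0, 0, -0.0892]], [[0, -0.02, 0.017], [0, 0, -0.0892]], [[0, -0.02, 0.017], [0, 0, -0.0892]], [[0, -0.02, 0.017], [0, 0, -0.0892]], [[0, -0.02, 0.017], [0, 0, -0.0892]], [[0, -0.02, 0.017], [0, 0, -0.0892]], [[0, -0.02, 0.017], [0, 0, -0.0892]], [[0, -0.02, 0.017], [0, 0, -0.0892]], [[0, -0.02, 0.017], [0, 0, -0.0892]], [[0, -0.02, 0.017], [0, 0, -0.0892]]], claw=0.5, force=15)

```text
time_s: 0.93
ee_pos: [248.1, 317.4, 384.4]
ee_rot: [180.0, 0.0, 13.1]
force: [0.0, -0.1, 0.6]
gripper_width: 45.8
```

Emit:
drive_tool(motion=[[[0.0195, -0.0358, 0], [0, 0, 0]], [[0.0195, -0.0358, 0], [0, 0, 0]], [[0.0195, -0.0358, 0], [0, 0, 0]], [[0.0195, -0.0358, 0], [0, 0, 0]], [[0.0195, -0.0358, 0], [0, 0, 0]], [[0.0195, -0.0358, 0], [0, 0, 0]], [[0.0195, -0.0358, 0], [0, 0, 0]], [[0.0195, -0.0358, 0], [0, 0, 0]], [[0.0195, -0.0358, 0], [0, 0, 0]], [[0.0195, -0.0358, 0], [0, 0, 0]]])

```text
time_s: 1.77
ee_pos: [443.7, -41.5, 383.8]
ee_rot: [-180.0, 0.0, 13.3]
force: [0.9, 0.7, 0.2]
gripper_width: 45.6
```

Emit:
drive_tool(motion=[[[0, 0, -0.03], [0, 0, 0]], [[0, 0, -0.03], [0, 0, 0]], [[0, 0, -0.03], [0, 0, 0]], [[0, 0, -0.03], [0, 0, 0]], [[0, 0, -0.03], [0, 0, 0]], [[0, 0, -0.03], [0, 0, 0]], [[0, 0, -0.03], [0, 0, 0]], [[0, 0, -0.03], [0, 0, 0]], [[0, 0, -0.03], [0, 0, 0]], [[0, 0, 0], [0, 0, 0]]])

```text
time_s: 2.6
ee_pos: [438.9, -38.9, 109.1]
ee_rot: [-179.8, 0.7, 13.3]
force: [-0.7, -0.2, -1.0]
gripper_width: 45.8
```

```bash
python3 - <<'E'
from h import *
cv2.imwrite('pics/s5.png',env.grab_frame('scene')[:,:,::-1]);crop('pics/s5.png','pics/s5c.png',200,150,330,270,5)
print(env.state()['ee_pos'])
E
```

```text
[440.98737619 -39.14942291 111.79713762]
```

View pics/s5c.png

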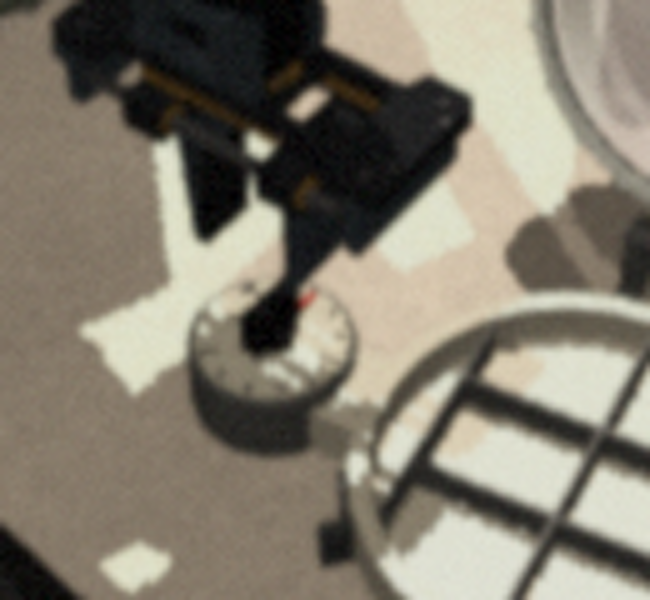

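Emit:
drive_tool(motion=[[[0, 0, -0.01], [0, 0, 0]], [[0, 0, -0.01], [0, 0, 0]], [[0, 0, -0.01], [0, 0, 0]], [[0, 0, -0.01], [0, 0, 0]], [[0, 0, -0.01], [0, 0, 0]], [[0, 0, -0.008], [0, 0, 0]], [[0, 0, -0.005], [0, 0, 0]], [[0, 0, 0], [0, 0, 0]], [[0, 0, 0], [0, 0, 0]], [[0, 0, 0], [0, 0, 0]]])

```text
time_s: 3.48
ee_pos: [444.1, -39.5, 51.7]
ee_rot: [180.0, -0.1, 13.3]
force: [-0.4, -0.0, 0.0]
gripper_width: 45.8
```

Emit:
drive_tool(motion=[[[0, 0, 0], [0, 0, 0]], [[0, 0, 0], [0, 0, 0]], [[0, 0, 0], [0, 0, 0]], [[0, 0, 0], [0, 0, 0]], [[0, 0, 0], [0, 0, 0]], [[0, 0, 0], [0, 0, 0]], [[0, 0, 0], [0, 0, 0]], [[0, 0, 0], [0, 0, 0]], [[0, 0, 0], [0, 0, 0]], [[0, 0, 0], [0, 0, 0]]], claw=0, force=12)

```text
time_s: 4.32
ee_pos: [440.8, -39.9, 50.9]
ee_rot: [-180.0, 0.3, 13.4]
force: [-5.3, -2.9, 4.2]
gripper_width: 24.8
```

Emit:
drive_tool(motion=[[[0, 0, 0], [0, 0, 0]], [[0, 0, 0], [0, 0, 0]], [[0, 0, 0], [0, 0, 0]], [[0, 0, 0], [0, 0, 0]], [[0, 0, 0], [0, 0, 0]], [[0, 0, 0], [0, 0, 0]], [[0, 0, 0], [0, 0, 0]], [[0, 0, 0], [0, 0, 0]], [[0, 0, 0], [0, 0, 0]], [[0, 0, 0], [0, 0, 0]]])

```text
time_s: 5.15
ee_pos: [440.9, -39.9, 50.9]
ee_rot: [-180.0, 0.3, 13.4]
force: [-4.9, -3.0, 4.6]
gripper_width: 24.7
```

```bash
python3 - <<'E'
from h import *
cv2.imwrite('pics/s6.png',env.grab_frame('scene')[:,:,::-1]);crop('pics/s6.png','pics/s6c.png',215,165,295,245,8)
print(env.state()['ee_pos'],env.state()['torque'])
E
```

```text
[440.85622475 -39.894508    50.87839732] [-0.6297221   1.09664417  0.01708819]
```

View pics/s6c.png

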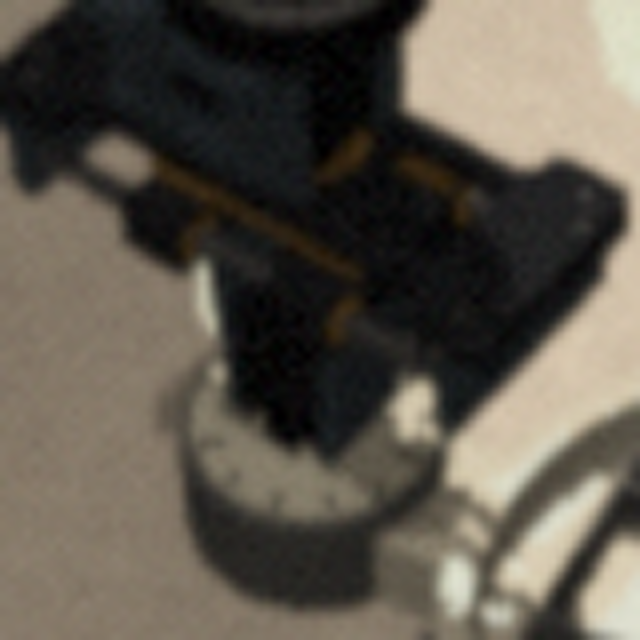

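Emit:
drive_tool(motion=[[[0, 0, 0], [0, 0, 0]], [[0, 0, 0], [0, 0, 0.08]], [[0, 0, 0], [0, 0, 0.08]], [[0, 0, 0], [0, 0, 0.08]], [[0, 0, 0], [0, 0, 0.08]], [[0, 0, 0], [0, 0, 0.08]], [[0, 0, 0], [0, 0, 0.08]], [[0, 0, 0], [0, 0, 0.08]], [[0, 0, 0], [0, 0, 0.08]], [[0, 0, 0], [0, 0, 0.08]]], claw=0, force=25)

```text
time_s: 6.03
ee_pos: [440.6, -40.0, 50.9]
ee_rot: [-179.8, 0.2, 54.8]
force: [-5.7, -3.0, 6.2]
gripper_width: 23.8
```

```bash
python3 - <<'E'
from h import *
cv2.imwrite('pics/s7.png',env.grab_frame('scene')[:,:,::-1]);crop('pics/s7.png','pics/s7c.png',215,165,295,245,8)
print(env.state()['ee_pos'],env.state()['torque'])
E
```

```text
[440.61718239 -40.05729979  50.88813479] [-0.78183763  1.15307213  0.03338705]
```

View pics/s7c.png

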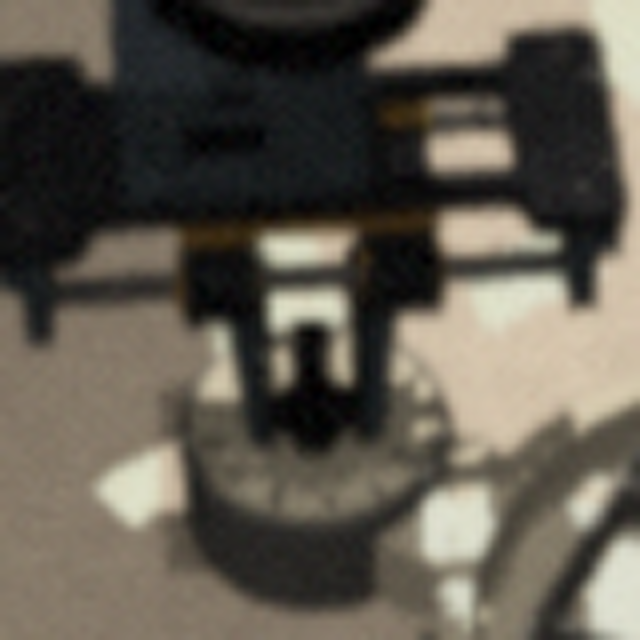

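Emit:
drive_tool(motion=[[[0, 0, 0], [0, 0, 0.06]], [[0, 0, 0], [0, 0, 0.06]], [[0, 0, 0], [0, 0, 0.06]], [[0, 0, 0], [0, 0, 0.06]], [[0, 0, 0], [0, 0, 0.04]], [[0, 0, 0], [0, 0, 0]], [[0, 0, 0], [0, 0, 0]], [[0, 0, 0], [0, 0, 0]], [[0, 0, 0], [0, 0, 0]], [[0, 0, 0], [0, 0, 0]]])

```text
time_s: 6.92
ee_pos: [440.6, -40.1, 50.9]
ee_rot: [-179.7, 0.2, 70.6]
force: [-5.5, -4.3, 5.4]
gripper_width: 23.9
```

```bash
python3 - <<'E'
from h import *
print(env.state()['ee_rot'],env.state()['torque'])
E
```

```text
[-1.79701752e+02  1.73094820e-01  7.06267406e+01] [-0.92611404  1.15243728 -0.13718532]
```

Emit:
drive_tool(motion=[[[0, 0, 0], [0, 0, 0]], [[0, 0, 0], [0, 0, 0]], [[0, 0, 0], [0, 0, 0]], [[0, 0, 0], [0, 0, 0]], [[0, 0, 0.01], [0, 0, 0]], [[0, 0, 0.03], [0, 0, 0]], [[0, 0, 0.04], [0, 0, 0]], [[0, 0, 0.04], [0, 0, 0]], [[0, -0.03, 0.04], [0, 0, 0]], [[0, -0.04, 0.03], [0, 0, 0]]], claw=0.7)

```text
time_s: 7.75
ee_pos: [444.6, -97.0, 232.9]
ee_rot: [179.7, -0.1, 70.8]
force: [1.8, -0.7, -0.4]
gripper_width: 63.8
```

Emit:
drive_tool(motion=[[[-0.01, 0.04, 0.02], [0, 0, 0]], [[-0.01, 0.04, 0.02], [0, 0, 0]], [[-0.01, 0.04, 0.02], [0, 0, 0]], [[-0.01, 0.04, 0.0], [0, 0, 0]], [[-0.01, 0, 0], [0, 0, 0]], [[-0.01, 0, 0], [0, 0, 0]], [[-0.01, 0, 0], [0, 0, 0]], [[-0.01, 0, 0], [0, 0, 0]], [[0, 0, 0], [0, 0, 0]], [[0, 0, 0], [0, 0, 0]]])

```text
time_s: 8.58
ee_pos: [366.0, 50.5, 283.9]
ee_rot: [180.0, -0.0, 70.5]
force: [0.2, -0.4, 0.6]
gripper_width: 64.0
```

```bash
python3 - <<'E'
from h import *
for n in('top','scene'):cv2.imwrite(f'pics/{n}8.png',env.grab_frame(n)[:,:,::-1])
a=cv2.imread('pics/top8.png');b=cv2.imread('pics/scene8.png')
crop('pics/scene8.png','pics/s8c.png',215,165,295,245,5);crop('pics/top8.png','pics/t8c.png',265,205,345,285,5)
cv2.imwrite('pics/m8.png',np.hstack([cv2.imread('pics/s8c.png'),cv2.imread('pics/t8c.png')]))
cv2.imwrite('pics/f8.png',np.hstack([cv2.resize(a,None,fx=.7,fy=.7),cv2.resize(b,None,fx=.7,fy=.7)]))
E
```

```text
(no output)
```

View pics/m8.png

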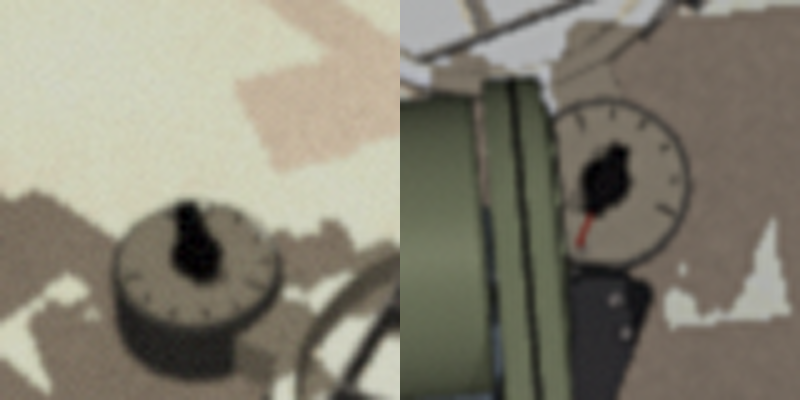

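View pics/f8.png

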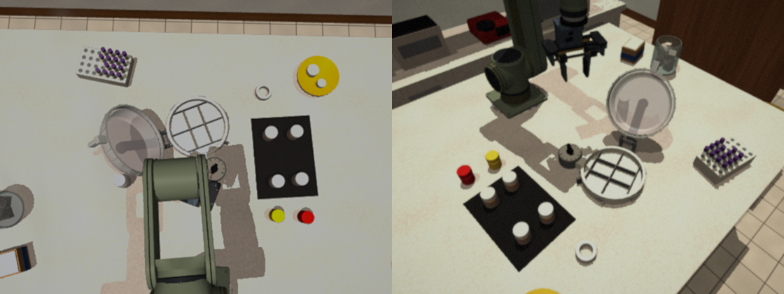

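Emit:
drive_tool(motion=[[[0.0212, -0.029, -0.012], [0, 0, -0.084]], [[0.0212, -0.029, -0.012], [0, 0, -0.084]], [[0.0212, -0.029, -0.012], [0, 0, -0.084]], [[0.0212, -0.029, -0.012], [0, 0, -0.084]], [[0.0212, -0.029, -0.012], [0, 0, -0.084]], [[0.0212, -0.029, -0.012], [0, 0, -0.084]], [[0.0212, -0.029, -0.012], [0, 0, -0.084]], [[0.0212, -0.029, -0.012], [0, 0, -0.084]], [[0.0212, -0.029, -0.012], [0, 0, -0.084]], [[0.0, 0.0, 0.0], [0, 0, -0.084]]], claw=0.82)

```text
time_s: 9.52
ee_pos: [559.6, -215.2, 171.6]
ee_rot: [180.0, 0.1, 22.0]
force: [-1.0, -0.2, -0.0]
gripper_width: 74.7
```

```bash
python3 - <<'E'
from h import *
for n in('top','scene'):cv2.imwrite(f'pics/{n}9.png',env.grab_frame(n)[:,:,::-1])
print(env.state()['ee_pos'],env.state()['ee_rot'])
M={'top':[[358,169],[441,164],[454,279],[368,284]],'scene':[[101,291],[180,230],[262,312],[181,388]]}
for n in M:
    im=cv2.imread(f'pics/{n}9.png')
    b=np.zeros(im.shape[:2],np.uint8);cv2.fillPoly(b,[np.array(M[n])],1)
    b=cv2.erode(b,np.ones((5,5)))
    for j in jars(im,n,b,lo=80 if n=='top' else 150):print(n,j)
E
```

```text
[ 557.20098822 -211.37338527  173.8102349 ] [-1.79873406e+02  1.15309620e-01  2.23221437e+01]
scene (136.3, 275.7, np.int32(273), [14.8, 21.6], [417.3, -345.1])
```

View pics/scene9.png

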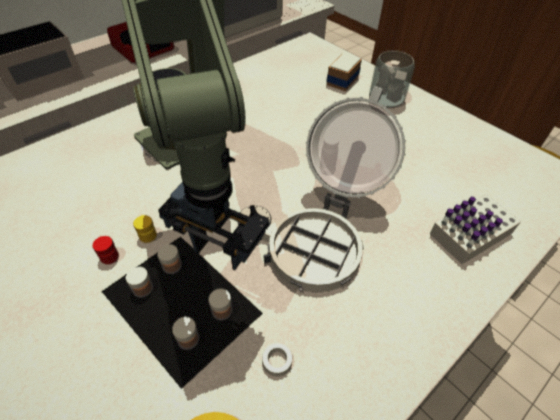

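Emit:
drive_tool(motion=[[[0.007, -0.0097, -0.012], [0, 0, 0]], [[0.007, -0.0097, -0.012], [0, 0, 0]], [[0.007, -0.0096, -0.012], [0, 0, 0]], [[0, 0, -0.02], [0, 0, 0]], [[0, 0, -0.02], [0, 0, 0]], [[0, 0, -0.02], [0, 0, 0]], [[0, 0, -0.02], [0, 0, 0]], [[0, 0, -0.018], [0, 0, 0]], [[0, 0, -0.01], [0, 0, 0]], [[0, 0, 0], [0, 0, 0]]])

```text
time_s: 10.45
ee_pos: [576.3, -238.1, 28.7]
ee_rot: [-179.8, 0.2, 22.5]
force: [-0.0, 0.5, -1.1]
gripper_width: 74.8
```

Emit:
drive_tool(motion=[[[0, 0, 0], [0, 0, 0]], [[0, 0, 0], [0, 0, 0]], [[0, 0, 0], [0, 0, 0]], [[0, 0, 0], [0, 0, 0]], [[0, 0, 0], [0, 0, 0]], [[0, 0, 0], [0, 0, 0]], [[0, 0, 0], [0, 0, 0]], [[0, 0, 0], [0, 0, 0]], [[0, 0, 0], [0, 0, 0]], [[0, 0, 0], [0, 0, 0]]], claw=0, force=20)

```text
time_s: 11.28
ee_pos: [578.4, -238.9, 32.9]
ee_rot: [179.9, -0.1, 22.5]
force: [-0.2, 0.8, 6.8]
gripper_width: 45.3
```

Emit:
drive_tool(motion=[[[0, 0, 0.02], [0, 0, 0]], [[0, 0, 0.03], [0, 0, 0]], [[0, 0, 0.03], [0, 0, 0]], [[0, 0.02, 0.03], [0, 0, 0]], [[0.01, 0.0397, 0], [0, 0, 0]], [[0.01, 0.0397, 0], [0, 0, 0]], [[0.01, 0.0397, 0], [0, 0, 0]], [[0.01, 0.0397, 0], [0, 0, 0]], [[0.01, 0.0397, 0], [0, 0, 0]], [[0.005, 0.0397, 0], [0, 0, 0]]], force=30)

```text
time_s: 12.12
ee_pos: [633.6, 21.6, 141.5]
ee_rot: [180.0, -0.0, 22.5]
force: [0.9, 0.2, -0.3]
gripper_width: 45.1
```

Emit:
drive_tool(motion=[[[0, 0.01, 0], [0, 0, 0]], [[0, 0.009, 0], [0, 0, 0]], [[0, 0, 0], [0, 0, 0]], [[0, 0, 0], [0, 0, 0]], [[0, 0, 0], [0, 0, 0]], [[0, 0, 0], [0, 0, 0]], [[0, 0, 0], [0, 0, 0]], [[0, 0, 0], [0, 0, 0]], [[0, 0, 0], [0, 0, 0]], [[0, 0, 0], [0, 0, 0]]])

```text
time_s: 12.95
ee_pos: [633.0, 38.1, 141.9]
ee_rot: [180.0, -0.0, 22.4]
force: [-0.5, -0.0, 0.1]
gripper_width: 45.4
```

```bash
python3 - <<'E'
from h import *
for n in('scene',):cv2.imwrite(f'pics/{n}10.png',env.grab_frame(n)[:,:,::-1])
s=env.state();print(s['ee_pos'],s['ee_rot'],s['gripper_width'])
E
```

```text
[632.97882927  38.30112429 141.87925353] [ 1.79999499e+02 -5.21372545e-03  2.24421490e+01] 45.47416777720901
```

View pics/scene10.png

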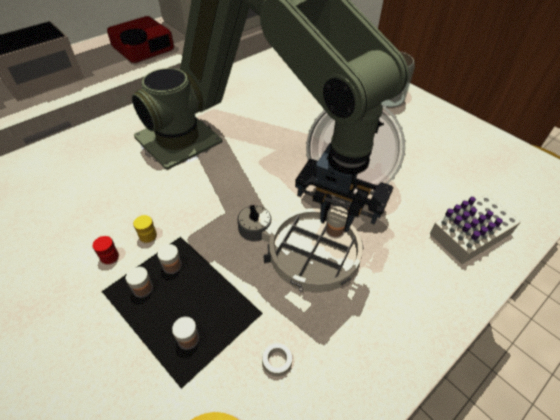

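Emit:
drive_tool(motion=[[[0, 0, -0.015], [0, 0, 0]], [[0, 0, -0.02], [0, 0, 0]], [[0, 0, -0.02], [0, 0, 0]], [[0, 0, -0.016], [0, 0, 0]], [[0, 0, -0.01], [0, 0, 0]], [[0, 0, -0.006], [0, 0, 0]], [[0, 0, -0.004], [0, 0, 0]], [[0, 0, -0.0025], [0, 0, 0]], [[0, 0, 0], [0, 0, 0]], [[0, 0, 0], [0, 0, 0]]])

```text
time_s: 13.83
ee_pos: [633.5, 38.6, 49.1]
ee_rot: [180.0, -0.1, 22.5]
force: [0.1, -1.1, 0.1]
gripper_width: 45.6
```

Emit:
drive_tool(motion=[[[0, 0, -0.001], [0, 0, 0]], [[0, 0, -0.001], [0, 0, 0]], [[0, 0, 0], [0, 0, 0]], [[0, 0, 0], [0, 0, 0]], [[0, 0, 0], [0, 0, 0]], [[0, 0, 0], [0, 0, 0]], [[0, 0, 0], [0, 0, 0]], [[0, 0, 0], [0, 0, 0]], [[0, 0, 0], [0, 0, 0]], [[0, 0, 0], [0, 0, 0]]])

```text
time_s: 14.67
ee_pos: [633.4, 38.6, 46.9]
ee_rot: [180.0, -0.1, 22.5]
force: [-0.2, 0.7, 5.1]
gripper_width: 45.5
```

```bash
python3 - <<'E'
from h import *
for n in('scene',):cv2.imwrite(f'pics/{n}11.png',env.grab_frame(n)[:,:,::-1])
crop('pics/scene11.png','pics/s11c.png',260,150,400,290,5)
s=env.state();print(s['ee_pos'],s['ee_rot'],s['gripper_width'],s['force'])
E
```

```text
[633.40687658  38.61218734  46.88243068] [ 1.79981741e+02 -6.87771979e-02  2.24569255e+01] 45.320917530902555 [0.25293039 0.33600344 5.46916198]
```

View pics/s11c.png

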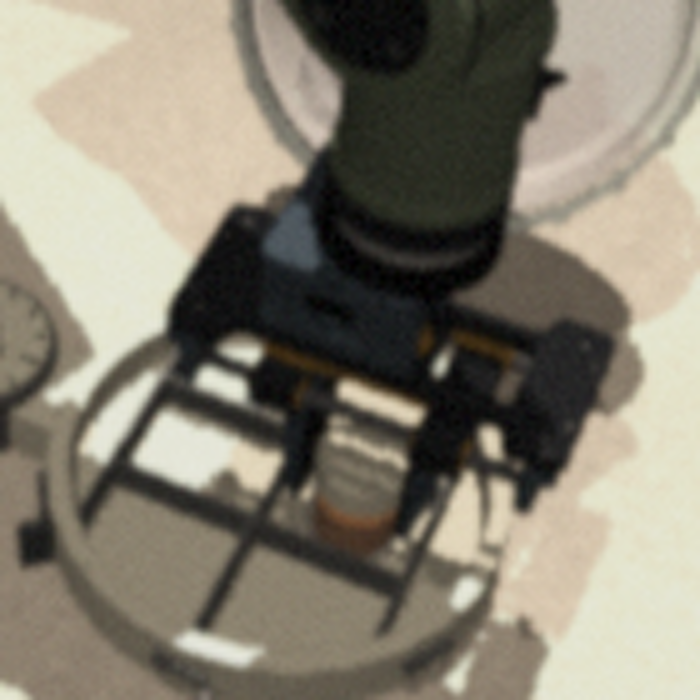

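Emit:
drive_tool(motion=[[[0, 0, 0], [0, 0, 0]], [[0, 0, 0], [0, 0, 0]], [[0, 0, 0], [0, 0, 0]], [[0, 0, 0], [0, 0, 0]], [[0, 0, 0.01], [0, 0, 0]], [[0, 0, 0.02], [0, 0, 0]], [[0, 0, 0.03], [0, 0, 0]], [[0, 0, 0.03], [0, 0, 0]], [[0, 0, 0.02], [0, 0, 0]], [[0, 0, 0], [0, 0, 0]]], claw=0.66)

```text
time_s: 15.55
ee_pos: [635.9, 38.7, 162.5]
ee_rot: [179.8, -0.6, 22.5]
force: [1.2, -0.1, -0.0]
gripper_width: 60.5
```

Emit:
drive_tool(motion=[[[-0.005, -0.036, 0], [0, 0, 0]], [[-0.005, -0.036, 0], [0, 0, 0]], [[-0.005, -0.036, 0], [0, 0, 0]], [[-0.005, -0.036, 0], [0, 0, 0]], [[-0.005, -0.036, 0], [0, 0, 0]], [[-0.005, -0.036, 0], [0, 0, 0]], [[-0.005, -0.036, 0], [0, 0, 0]], [[-0.005, -0.036, 0], [0, 0, 0]], [[-0.005, -0.036, -0.01], [0, 0, 0]], [[-0.005, -0.036, -0.01], [0, 0, 0]]], claw=0.82)

```text
time_s: 16.38
ee_pos: [582.5, -323.2, 136.4]
ee_rot: [180.0, -0.0, 22.5]
force: [0.2, -0.0, -0.5]
gripper_width: 74.9
```

```bash
cat > look.py <<'E'
from h import *
import sys
k=sys.argv[1]
for n in('scene','top'):cv2.imwrite(f'pics/{n}{k}.png',env.grab_frame(n)[:,:,::-1])
s=env.state();print(s['ee_pos'],s['ee_rot'],s['gripper_width'],s['force'])
E
python3 look.py 12
```

```text
[ 580.45136228 -326.1032321   133.70391516] [-179.92255855    0.20757578   22.16029884] 75.01934834955836 [-0.94277081  1.13115925 -0.54709867]
```

View pics/scene12.png

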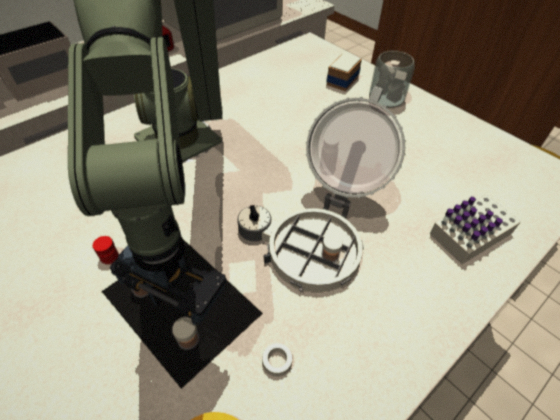

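Emit:
drive_tool(motion=[[[0.0013, -0.0085, 0], [0, 0, 0]], [[0, 0, -0.015], [0, 0, 0]], [[0, 0, -0.02], [0, 0, 0]], [[0, 0, -0.02], [0, 0, 0]], [[0, 0, -0.02], [0, 0, 0]], [[0, 0, -0.015], [0, 0, 0]], [[0, 0, -0.0095], [0, 0, 0]], [[0, 0, -0.004], [0, 0, 0]], [[0, 0, 0], [0, 0, 0]], [[0, 0, 0], [0, 0, 0]]])

```text
time_s: 17.32
ee_pos: [585.0, -329.9, 33.7]
ee_rot: [179.9, -0.1, 22.5]
force: [0.6, -0.1, 0.2]
gripper_width: 74.7
```

Emit:
drive_tool(motion=[[[0, 0, 0], [0, 0, 0]], [[0, 0, 0], [0, 0, 0]], [[0, 0, 0], [0, 0, 0]], [[0, 0, 0], [0, 0, 0]], [[0, 0, 0], [0, 0, 0]], [[0, 0, 0], [0, 0, 0]], [[0, 0, 0], [0, 0, 0]], [[0, 0, 0], [0, 0, 0]], [[0, 0, 0], [0, 0, 0]], [[0, 0, 0], [0, 0, 0]]], claw=0, force=30)

```text
time_s: 18.15
ee_pos: [584.4, -330.1, 33.3]
ee_rot: [180.0, -0.0, 22.5]
force: [-1.0, -0.0, 4.3]
gripper_width: 45.7
```

Emit:
drive_tool(motion=[[[0, 0, 0.02], [0, 0, 0]], [[0, 0, 0.03], [0, 0, 0]], [[0, 0, 0.03], [0, 0, 0]], [[0.0108, 0.035, 0.03], [0, 0, 0]], [[0.01, 0.04, 0], [0, 0, 0]], [[0.01, 0.04, 0], [0, 0, 0]], [[0.01, 0.04, 0], [0, 0, 0]], [[0.01, 0.04, 0], [0, 0, 0]], [[0.01, 0.04, 0], [0, 0, 0]], [[0.01, 0.04, 0], [0, 0, 0]]])

```text
time_s: 18.98
ee_pos: [653.7, -57.0, 138.6]
ee_rot: [-180.0, 0.0, 22.4]
force: [0.9, -0.8, -0.1]
gripper_width: 45.5
```

Emit:
drive_tool(motion=[[[0, 0.02, 0], [0, 0, 0]], [[0, 0.02, 0], [0, 0, 0]], [[0, 0, 0], [0, 0, 0]], [[0, 0, 0], [0, 0, 0]], [[0, 0, -0.01], [0, 0, 0]], [[0, 0, -0.015], [0, 0, 0]], [[0, 0, -0.015], [0, 0, 0]], [[0, 0, -0.01], [0, 0, 0]], [[0, 0, 0], [0, 0, 0]], [[0, 0, 0], [0, 0, 0]]])

```text
time_s: 19.82
ee_pos: [653.4, -20.1, 88.4]
ee_rot: [-180.0, 0.1, 22.4]
force: [-0.3, -0.1, 0.2]
gripper_width: 45.6
```

```bash
python3 look.py 13; python3 -c "
from h import *
crop('pics/scene13.png','pics/s13c.png',230,150,400,290,4.5)"
```

```text
[654.39008645 -19.75784058  89.92399157] [ 1.79960492e+02 -7.83197505e-02  2.24197803e+01] 45.32642400491106 [0.00453106 0.4387271  0.10753041]
```

View pics/s13c.png

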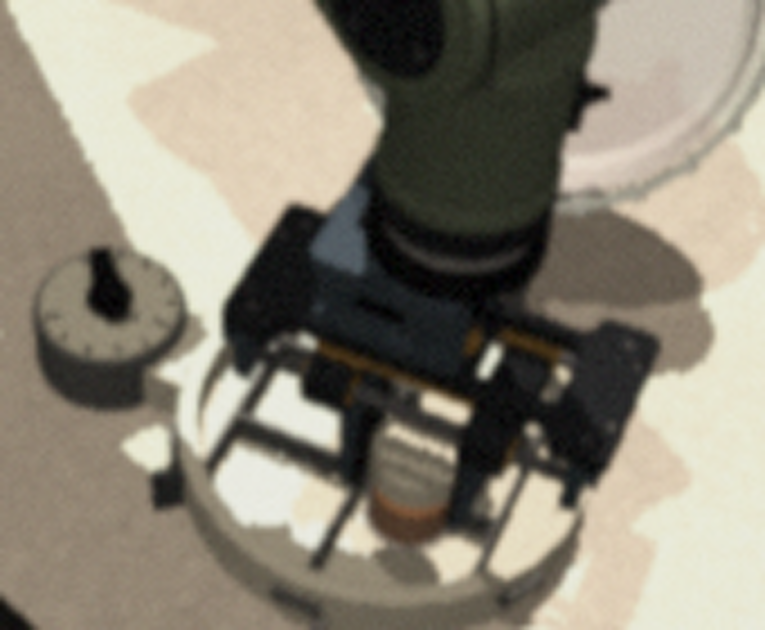

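Emit:
drive_tool(motion=[[[0.001, 0.0045, 0], [0, 0, 0]], [[0, 0, 0], [0, 0, 0]], [[0, 0, -0.01], [0, 0, 0]], [[0, 0, -0.01], [0, 0, 0]], [[0, 0, -0.01], [0, 0, 0]], [[0, 0, -0.006], [0, 0, 0]], [[0, 0, -0.004], [0, 0, 0]], [[0, 0, -0.002], [0, 0, 0]], [[0, 0, -0.001], [0, 0, 0]], [[0, 0, 0], [0, 0, 0]]])

```text
time_s: 20.75
ee_pos: [654.0, -14.6, 47.2]
ee_rot: [-180.0, 0.1, 22.5]
force: [-3.6, 0.3, 6.3]
gripper_width: 45.4
```

Emit:
drive_tool(motion=[[[0, 0, 0], [0, 0, 0]], [[0, 0, 0], [0, 0, 0]], [[0, 0, 0], [0, 0, 0]], [[0, 0, 0], [0, 0, 0]], [[0, 0, 0.01], [0, 0, 0]], [[0, 0, 0.02], [0, 0, 0]], [[0, 0, 0.03], [0, 0, 0]], [[0, 0, 0.03], [0, 0, 0]], [[0, 0, 0.01], [0, 0, 0]], [[0, 0, 0], [0, 0, 0]]], claw=0.66)

```text
time_s: 21.58
ee_pos: [656.9, -14.7, 150.4]
ee_rot: [179.8, -0.4, 22.5]
force: [-0.8, 0.2, -0.2]
gripper_width: 60.4
```

Emit:
drive_tool(motion=[[[-0.0245, -0.0245, 0], [0, 0, 0]], [[-0.0245, -0.0245, 0], [0, 0, 0]], [[-0.0245, -0.0245, 0], [0, 0, 0]], [[-0.0245, -0.0245, 0], [0, 0, 0]], [[-0.0245, -0.0245, 0], [0, 0, 0]], [[-0.0245, -0.0245, 0], [0, 0, 0]], [[-0.0245, -0.0245, 0], [0, 0, 0]], [[-0.0245, -0.0245, 0], [0, 0, 0]], [[-0.0245, -0.0245, 0], [0, 0, 0]], [[-0.0245, -0.0245, 0], [0, 0, 0]]], claw=0.82)

```text
time_s: 22.42
ee_pos: [407.5, -259.9, 144.8]
ee_rot: [-179.9, 0.1, 22.5]
force: [0.4, -0.8, -0.5]
gripper_width: 74.5
```

```bash
python3 look.py 14; python3 -c "
from h import *
for i in (0,14): crop(f'pics/scene{i}.png',f'pics/s{i}d.png',90,210,370,310,2.8)
cv2.imwrite('pics/m14.png',np.vstack([cv2.imread('pics/s0d.png'),cv2.imread('pics/s14d.png')]))"
```

```text
[ 405.75897631 -261.45355372  144.85757075] [-179.86170877    0.19032039   22.18148574] 74.65682089335915 [0.27659602 0.68196    0.87260235]
```

View pics/m14.png

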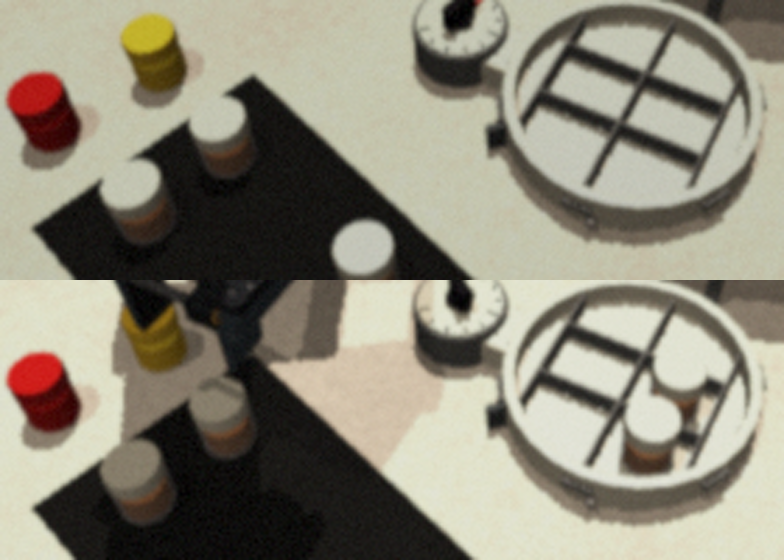

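Emit:
drive_tool(motion=[[[-0.003, -0.002, 0], [0, 0, 0]], [[0, 0, -0.01], [0, 0, 0]], [[0, 0, -0.02], [0, 0, 0]], [[0, 0, -0.02], [0, 0, 0]], [[0, 0, 0], [0, 0, 0]], [[0, 0, 0], [0, 0, 0]], [[0, 0, 0], [0, 0, 0]], [[0, 0, 0], [0, 0, 0]], [[0, 0, 0], [0, 0, 0]], [[0, 0, 0], [0, 0, 0]]])

```text
time_s: 23.35
ee_pos: [407.3, -261.8, 97.0]
ee_rot: [179.9, -0.1, 22.5]
force: [0.2, -0.7, 0.4]
gripper_width: 74.4
```

Emit:
drive_tool(motion=[[[-0.001, 0, -0.01], [0, 0, 0]], [[0, 0, -0.015], [0, 0, 0]], [[0, 0, -0.015], [0, 0, 0]], [[0, 0, -0.012], [0, 0, 0]], [[0, 0, -0.008], [0, 0, 0]], [[0, 0, -0.004], [0, 0, 0]], [[0, 0, 0], [0, 0, 0]], [[0, 0, 0], [0, 0, 0]], [[0, 0, 0], [0, 0, 0]], [[0, 0, 0], [0, 0, 0]]])

```text
time_s: 24.18
ee_pos: [406.3, -262.0, 33.0]
ee_rot: [179.9, -0.1, 22.5]
force: [0.5, 0.5, -0.7]
gripper_width: 74.7
```

Emit:
drive_tool(motion=[[[0, 0, 0], [0, 0, 0]], [[0, 0, 0], [0, 0, 0]], [[0, 0, 0], [0, 0, 0]], [[0, 0, 0], [0, 0, 0]], [[0, 0, 0], [0, 0, 0]], [[0, 0, 0], [0, 0, 0]], [[0, 0, 0], [0, 0, 0]], [[0, 0, 0], [0, 0, 0]], [[0, 0, 0], [0, 0, 0]], [[0, 0, 0], [0, 0, 0]]], claw=0, force=30)

```text
time_s: 25.02
ee_pos: [405.7, -261.7, 32.3]
ee_rot: [-180.0, -0.0, 22.5]
force: [-1.5, -0.5, 1.7]
gripper_width: 45.9
```

Emit:
drive_tool(motion=[[[0, 0, 0.03], [0, 0, 0]], [[0, 0, 0.04], [0, 0, 0]], [[0, 0, 0.04], [0, 0, 0]], [[0.0196, 0.0339, 0], [0, 0, 0]], [[0.0196, 0.0339, 0], [0, 0, 0]], [[0.0196, 0.0339, 0], [0, 0, 0]], [[0.0196, 0.0339, 0], [0, 0, 0]], [[0.0196, 0.0339, 0], [0, 0, 0]], [[0.0196, 0.0339, 0], [0, 0, 0]], [[0.0196, 0.0339, 0], [0, 0, 0]]])

```text
time_s: 25.85
ee_pos: [543.5, -22.4, 142.0]
ee_rot: [-180.0, 0.0, 22.5]
force: [-0.0, -0.3, -1.0]
gripper_width: 45.3
```

Emit:
drive_tool(motion=[[[0.0196, 0.0339, 0], [0, 0, 0]], [[0, 0, 0], [0, 0, 0]], [[0, 0, 0], [0, 0, 0]], [[0, 0, 0], [0, 0, 0]], [[0, 0, -0.01], [0, 0, 0]], [[0, 0, -0.015], [0, 0, 0]], [[0, 0, -0.015], [0, 0, 0]], [[0, 0, -0.01], [0, 0, 0]], [[0, 0, 0], [0, 0, 0]], [[0, 0, 0], [0, 0, 0]]])

```text
time_s: 26.68
ee_pos: [561.9, 8.7, 91.7]
ee_rot: [-180.0, 0.1, 22.4]
force: [-0.9, -0.1, -1.0]
gripper_width: 45.6
```

```bash
python3 look.py 15; python3 -c "
from h import *
crop('pics/scene15.png','pics/s15c.png',230,150,400,290,4.5)"
```

```text
[563.06200626   9.07572221  92.93633404] [ 1.79967704e+02 -8.03262579e-02  2.24146784e+01] 45.53896469456854 [ 0.89331425 -0.10291843 -0.75930473]
```

View pics/s15c.png

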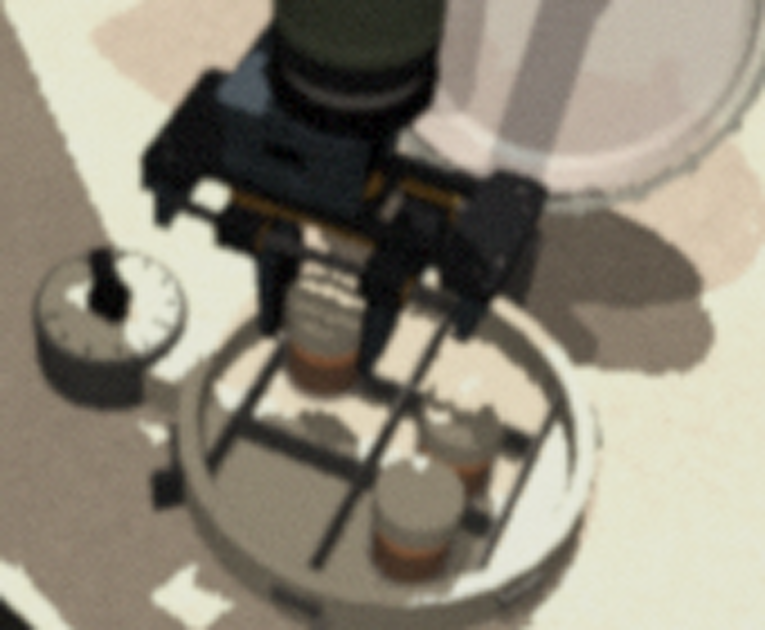

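Emit:
drive_tool(motion=[[[0, 0, -0.01], [0, 0, 0]], [[0, 0, -0.01], [0, 0, 0]], [[0, 0, -0.01], [0, 0, 0]], [[0, 0, -0.006], [0, 0, 0]], [[0, 0, -0.004], [0, 0, 0]], [[0, 0, -0.003], [0, 0, 0]], [[0, 0, -0.002], [0, 0, 0]], [[0, 0, -0.0005], [0, 0, 0]], [[0, 0, 0], [0, 0, 0]], [[0, 0, 0], [0, 0, 0]]])

```text
time_s: 27.62
ee_pos: [562.9, 9.6, 47.1]
ee_rot: [180.0, -0.0, 22.5]
force: [0.7, -0.4, -0.6]
gripper_width: 45.5
```

Emit:
drive_tool(motion=[[[0, 0, -0.001], [0, 0, 0]], [[0, 0, -0.001], [0, 0, 0]], [[0, 0, 0], [0, 0, 0]], [[0, 0, 0], [0, 0, 0]], [[0, 0, 0], [0, 0, 0]], [[0, 0, 0], [0, 0, 0]], [[0, 0, 0], [0, 0, 0]], [[0, 0, 0], [0, 0, 0]], [[0, 0, 0], [0, 0, 0]], [[0, 0, 0], [0, 0, 0]]])

```text
time_s: 28.45
ee_pos: [563.1, 9.5, 46.3]
ee_rot: [180.0, -0.1, 22.5]
force: [-2.0, -0.0, 6.6]
gripper_width: 45.4
```

Emit:
drive_tool(motion=[[[0, 0, 0], [0, 0, 0]], [[0, 0, 0], [0, 0, 0]], [[0, 0, 0], [0, 0, 0]], [[0, 0, 0], [0, 0, 0]], [[0, 0, 0.01], [0, 0, 0]], [[0, 0, 0.02], [0, 0, 0]], [[0, 0, 0.03], [0, 0, 0]], [[0, 0, 0.03], [0, 0, 0]], [[0, 0, 0.01], [0, 0, 0]], [[0, 0, 0], [0, 0, 0]]], claw=0.66)

```text
time_s: 29.28
ee_pos: [564.6, 9.6, 148.2]
ee_rot: [179.8, -0.4, 22.5]
force: [-0.1, -0.7, 0.1]
gripper_width: 60.5
```

Emit:
drive_tool(motion=[[[-0.0147, -0.0354, 0], [0, 0, 0]], [[-0.0147, -0.0354, 0], [0, 0, 0]], [[-0.0147, -0.0354, 0], [0, 0, 0]], [[-0.0147, -0.0354, 0], [0, 0, 0]], [[-0.0147, -0.0354, 0], [0, 0, 0]], [[-0.0147, -0.0354, 0], [0, 0, 0]], [[-0.0147, -0.0354, 0], [0, 0, 0]], [[-0.0147, -0.0354, 0], [0, 0, 0]], [[-0.0147, -0.0354, 0], [0, 0, 0]], [[-0.0147, -0.0354, 0], [0, 0, 0]]], claw=0.82)

```text
time_s: 30.12
ee_pos: [413.7, -345.3, 143.0]
ee_rot: [-179.8, 0.1, 22.5]
force: [0.1, 0.4, -0.6]
gripper_width: 74.5
```

Emit:
drive_tool(motion=[[[0, 0, -0.015], [0, 0, 0]], [[0, 0, -0.015], [0, 0, 0]], [[0, 0, -0.01], [0, 0, 0]], [[0, 0, 0], [0, 0, 0]], [[0, 0, 0], [0, 0, 0]], [[0, 0, 0], [0, 0, 0]], [[0, 0, 0], [0, 0, 0]], [[0, 0, 0], [0, 0, 0]], [[0, 0, 0], [0, 0, 0]], [[0, 0, 0], [0, 0, 0]]])

```text
time_s: 30.95
ee_pos: [415.9, -344.5, 105.2]
ee_rot: [180.0, -0.0, 22.5]
force: [-0.8, -0.3, 0.1]
gripper_width: 74.9
```

```bash
python3 look.py 16
```

```text
[ 415.69775309 -344.46022015  105.01150346] [ 1.79974520e+02 -1.76459147e-02  2.24671144e+01] 74.60853948181477 [0.15041261 1.29270972 0.29225277]
```

View pics/scene16.png

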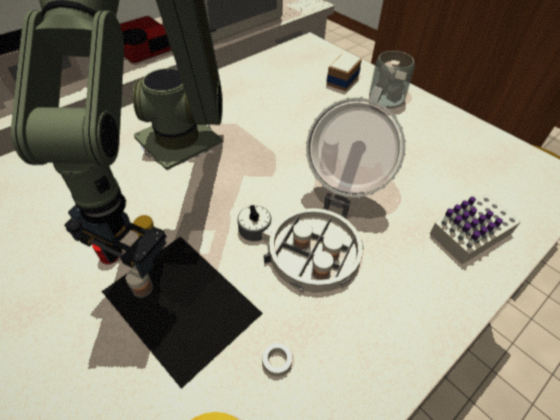

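Jar A is still under the gripper near (138,285), and three jars stand in the carrier. I'll go down and grip it.

Emit:
drive_tool(motion=[[[0, 0, -0.015], [0, 0, 0]], [[0, 0, -0.015], [0, 0, 0]], [[0, 0, -0.015], [0, 0, 0]], [[0, 0, -0.012], [0, 0, 0]], [[0, 0, -0.009], [0, 0, 0]], [[0, 0, -0.006], [0, 0, 0]], [[0, 0, 0], [0, 0, 0]], [[0, 0, 0], [0, 0, 0]], [[0, 0, 0], [0, 0, 0]], [[0, 0, 0], [0, 0, 0]]])

```text
time_s: 31.88
ee_pos: [416.0, -344.9, 33.5]
ee_rot: [179.9, -0.0, 22.5]
force: [-0.0, 0.1, 0.0]
gripper_width: 74.6
```

Emit:
drive_tool(motion=[[[0, 0, 0], [0, 0, 0]], [[0, 0, 0], [0, 0, 0]], [[0, 0, 0], [0, 0, 0]], [[0, 0, 0], [0, 0, 0]], [[0, 0, 0], [0, 0, 0]], [[0, 0, 0], [0, 0, 0]], [[0, 0, 0], [0, 0, 0]], [[0, 0, 0], [0, 0, 0]], [[0, 0, 0], [0, 0, 0]], [[0, 0, 0], [0, 0, 0]]], claw=0, force=30)

```text
time_s: 32.72
ee_pos: [415.5, -344.5, 32.8]
ee_rot: [180.0, -0.0, 22.5]
force: [-0.7, -0.0, 2.4]
gripper_width: 45.4
```

Emit:
drive_tool(motion=[[[0, 0, 0.03], [0, 0, 0]], [[0, 0, 0.04], [0, 0, 0]], [[0, 0, 0.04], [0, 0, 0]], [[0.0188, 0.0334, 0], [0, 0, 0]], [[0.0188, 0.0334, 0], [0, 0, 0]], [[0.0188, 0.0334, 0], [0, 0, 0]], [[0.0188, 0.0334, 0], [0, 0, 0]], [[0.0188, 0.0334, 0], [0, 0, 0]], [[0.0188, 0.0334, 0], [0, 0, 0]], [[0.0188, 0.0334, 0], [0, 0, 0]]])

```text
time_s: 33.55
ee_pos: [547.6, -108.8, 142.5]
ee_rot: [-180.0, 0.0, 22.5]
force: [0.5, -0.6, -0.5]
gripper_width: 45.5
```

Emit:
drive_tool(motion=[[[0.0188, 0.0334, 0], [0, 0, 0]], [[0.0188, 0.0334, 0], [0, 0, 0]], [[0, 0, 0], [0, 0, 0]], [[0, 0, 0], [0, 0, 0]], [[0, 0, -0.01], [0, 0, 0]], [[0, 0, -0.015], [0, 0, 0]], [[0, 0, -0.015], [0, 0, 0]], [[0, 0, -0.01], [0, 0, 0]], [[0, 0, 0], [0, 0, 0]], [[0, 0, 0], [0, 0, 0]]])

```text
time_s: 34.38
ee_pos: [584.0, -44.8, 92.1]
ee_rot: [-180.0, 0.1, 22.4]
force: [-0.2, -0.1, 0.2]
gripper_width: 45.2
```

```bash
python3 look.py 17; python3 -c "
from h import *
crop('pics/scene17.png','pics/s17c.png',230,150,400,290,4.5)"
```

```text
[585.15769267 -44.48829964  93.39727096] [ 1.79962494e+02 -6.92300183e-02  2.24104583e+01] 45.6416241562377 [ 0.79275543  0.32682482 -0.64214723]
```

View pics/s17c.png

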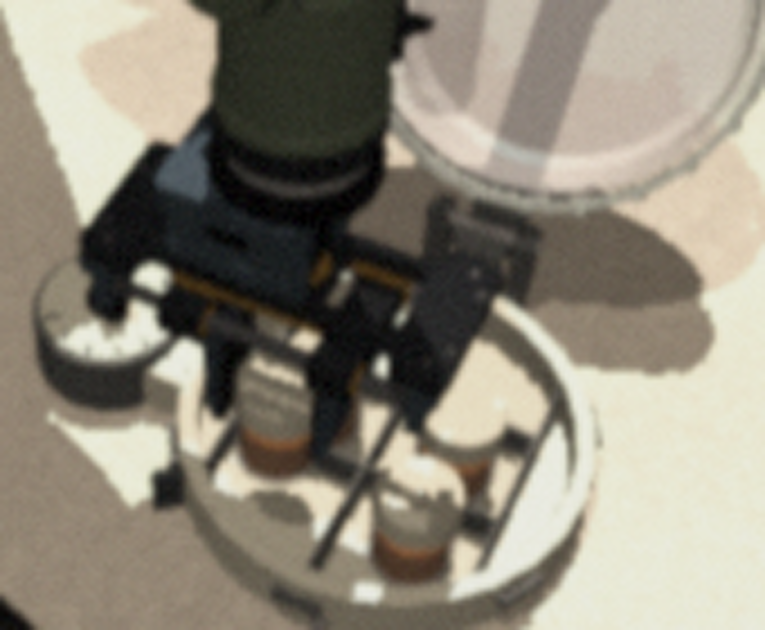

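Emit:
drive_tool(motion=[[[0, 0, -0.01], [0, 0, 0]], [[0, 0, -0.01], [0, 0, 0]], [[0, 0, -0.01], [0, 0, 0]], [[0, 0, -0.006], [0, 0, 0]], [[0, 0, -0.004], [0, 0, 0]], [[0, 0, -0.003], [0, 0, 0]], [[0, 0, -0.002], [0, 0, 0]], [[0, 0, -0.001], [0, 0, 0]], [[0, 0, -0.0005], [0, 0, 0]], [[0, 0, 0], [0, 0, 0]]])

```text
time_s: 35.32
ee_pos: [584.8, -43.8, 46.9]
ee_rot: [180.0, -0.0, 22.5]
force: [-1.3, 0.4, 3.5]
gripper_width: 45.4
```

Emit:
drive_tool(motion=[[[0, 0, 0], [0, 0, 0]], [[0, 0, 0], [0, 0, 0]], [[0, 0, 0], [0, 0, 0]], [[0, 0, 0], [0, 0, 0]], [[0, 0, 0.01], [0, 0, 0]], [[0, 0, 0.02], [0, 0, 0]], [[0, 0, 0.03], [0, 0, 0]], [[0, 0, 0.04], [0, 0, 0]], [[0, 0, 0.04], [0, 0, 0]], [[0, 0, 0.04], [0, 0, 0]]], claw=0.66)

```text
time_s: 36.15
ee_pos: [584.4, -43.8, 228.8]
ee_rot: [180.0, -0.0, 22.5]
force: [1.3, -0.1, 0.3]
gripper_width: 60.4
```

Emit:
drive_tool(motion=[[[-0.03, -0.01, 0.02], [0, 0, 0]], [[-0.03, -0.01, 0.02], [0, 0, 0]], [[-0.03, -0.01, 0.02], [0, 0, 0]], [[-0.03, -0.01, 0.02], [0, 0, 0]], [[-0.03, -0.01, 0.02], [0, 0, 0]], [[-0.03, 0.01, 0.02], [0, 0, 0]], [[-0.03, 0.01, 0.02], [0, 0, 0]], [[-0.02, 0.02, 0.02], [0, 0, 0]], [[0, 0.02, 0.02], [0, 0, 0]], [[0, 0.02, 0.02], [0, 0, 0]]], claw=0)

```text
time_s: 36.98
ee_pos: [352.9, -13.3, 428.6]
ee_rot: [179.9, -0.2, 22.4]
force: [0.9, 0.7, 0.2]
gripper_width: 0.1
```

```bash
python3 look.py 18; python3 -c "
from h import *
crop('pics/scene18.png','pics/s18c.png',230,80,430,290,3)
crop('pics/top18.png','pics/t18c.png',110,120,350,290,3.3)"
```

```text
[355.08725717 -12.28733857 430.06998159] [179.83268589  -0.45341657  22.64812551] 0.6320083998173995 [-0.11399497 -0.47440817  0.2307992 ]
```

View pics/s18c.png

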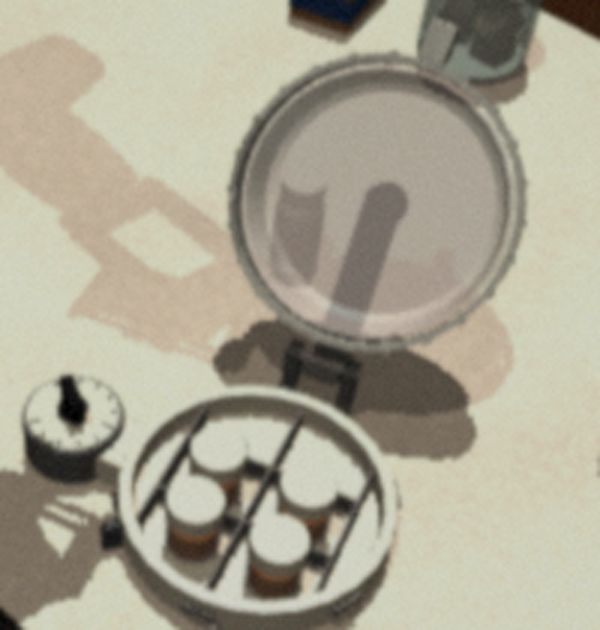

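View pics/t18c.png

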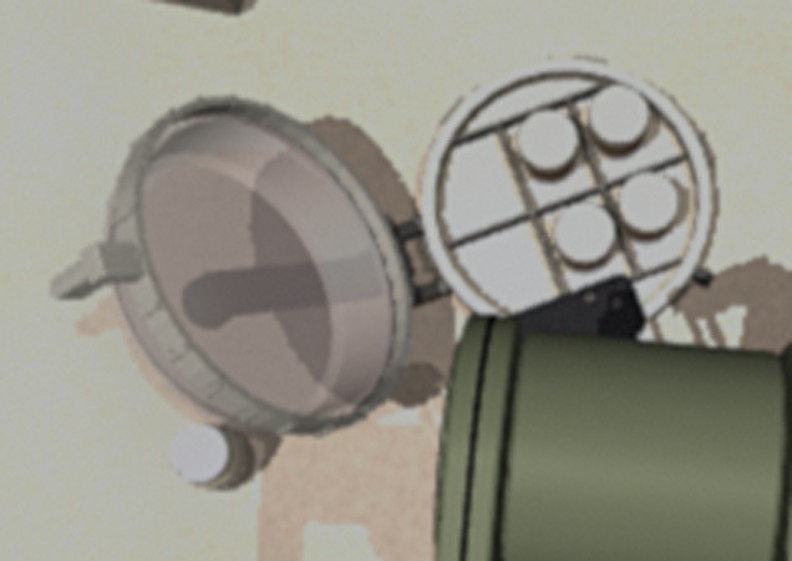

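```bash
python3 - <<'E'
from h import *
R=np.array([[.9245,-.381],[.381,.9245]])
for (u,v) in [(65,288),(100,270),(125,262)]:
    for z in (255,275):
        p=onz('top',110+u/3.3,120+v/3.3,z)[:2]; print(u,v,z,p.round(),(R.T@(p-[598,24])).round())
for a in (0,.1,.2):
    th=np.radians(277)-a; x=139*np.cos(th); s=140-139*np.sin(th);n=17
    c,d=np.cos(2.2),np.sin(2.2)
    for nn in(-7,17,29):
        y=140-s*c+nn*d; z=55+s*d+nn*c
        w=np.r_[R@[x,y]+[598,24],z];print(a,nn,[round(x),round(y),round(z)],w.round(),((proj('top',w)-[110,120])*3.3).round())
p=onz('top',170.6,258,95);print('tub',p)
E
```

```text
65 288 255 [484. 333.] [ 12. 329.]
65 288 275 [481. 327.] [  7. 324.]
100 270 255 [496. 312.] [ 15. 305.]
100 270 275 [493. 306.] [ 10. 301.]
125 262 255 [501. 297.] [ 15. 289.]
125 262 275 [498. 291.] [  9. 285.]
0 -7 [17, 298, 284] [500. 306. 284.] [ 97. 255.]
0 17 [17, 317, 270] [493. 324. 270.] [ 74. 270.]
0 29 [17, 327, 263] [489. 333. 263.] [ 62. 278.]
0.1 -7 [3, 299, 285] [487. 301. 285.] [102. 276.]
0.1 17 [3, 318, 271] [480. 319. 271.] [ 79. 291.]
0.1 29 [3, 328, 263] [476. 328. 263.] [ 68. 298.]
0.2 -7 [-11, 298, 284] [474. 296. 284.] [110. 297.]
0.2 17 [-11, 318, 270] [467. 314. 270.] [ 87. 312.]
0.2 29 [-11, 327, 263] [463. 323. 263.] [ 75. 319.]
tub [390.31283929 279.61062655  95.        ]
```

Emit:
drive_tool(motion=[[[0.0111, 0.0392, 0], [0, 0, 0]], [[0.0111, 0.0392, 0], [0, 0, 0]], [[0.0111, 0.0392, 0], [0, 0, 0]], [[0.0111, 0.0392, 0], [0, 0, 0]], [[0.0111, 0.0392, 0], [0, 0, 0]], [[0.0111, 0.0392, 0], [0, 0, 0]], [[0.0111, 0.0392, 0], [0, 0, 0]], [[0.0111, 0.0392, 0], [0, 0, 0]], [[0.0111, 0.0392, 0], [0, 0, 0]], [[0.0111, 0.0392, 0], [0, 0, 0]]])

```text
time_s: 37.92
ee_pos: [466.3, 379.3, 425.3]
ee_rot: [179.9, 0.1, 22.5]
force: [1.7, -0.4, 0.3]
gripper_width: 0.7
```

Emit:
drive_tool(motion=[[[0, 0, -0.01], [0, 0, 0]], [[0, 0, -0.03], [0, 0, 0]], [[0, 0, -0.03], [0, 0, 0]], [[0, 0, -0.03], [0, 0, 0]], [[0, 0, -0.03], [0, 0, 0]], [[0, 0, -0.02], [0, 0, 0]], [[0, 0, -0.01], [0, 0, 0]], [[0, 0, 0], [0, 0, 0]], [[0, 0, 0], [0, 0, 0]], [[0, 0, 0], [0, 0, 0]]])

```text
time_s: 38.75
ee_pos: [466.7, 378.5, 267.9]
ee_rot: [-180.0, -0.2, 22.4]
force: [-0.3, -0.2, -0.1]
gripper_width: 0.5
```

```bash
python3 look.py 19
```

```text
[466.55143482 378.57603542 268.06586563] [-179.95063795   -0.194691     22.45768843] 0.4264283752221451 [-0.32030233 -0.59185955  0.01820036]
```

View pics/top19.png

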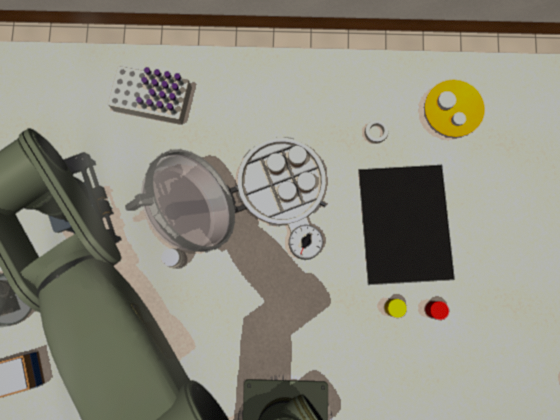

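View pics/scene19.png

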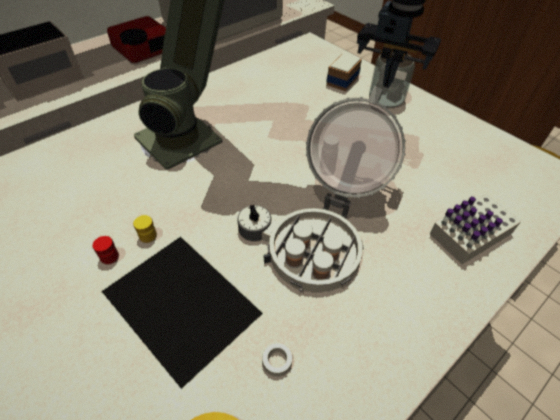

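```bash
python3 -c "
from h import *
crop('pics/scene19.png','pics/s19c.png',290,20,470,230,2.8)
print(proj('scene',[390,280,95]),proj('scene',[390,280,0]), onz('scene',397,197,0),onz('scene',397,190,60))"
```

```text
[329.89703774 138.74274346] [326.36674034 163.60073437] [614.64281988 332.56184192   0.        ] [624.24414345 296.87629354  60.        ]
```

View pics/s19c.png

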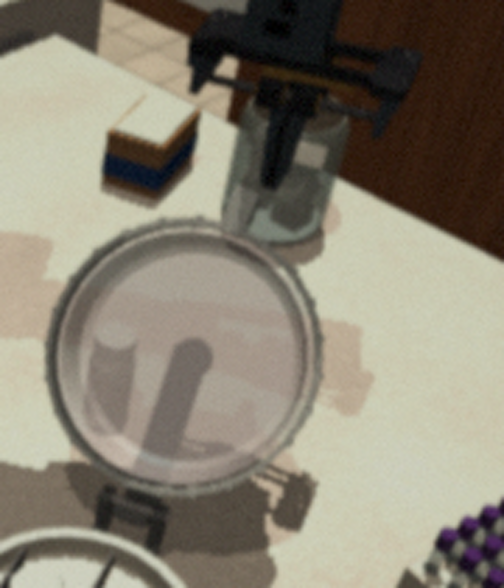

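Emit:
drive_tool(motion=[[[0.0038, -0.0092, -0.005], [0, 0, 0]], [[0.0038, -0.0092, -0.005], [0, 0, 0]], [[0.0023, -0.0055, 0], [0, 0, 0]], [[0.0023, -0.0055, 0.004], [0, 0, 0]], [[0.0023, -0.0055, 0.004], [0, 0, 0]], [[0.0023, -0.0055, 0.004], [0, 0, 0]], [[0.0023, -0.0055, 0.004], [0, 0, 0]], [[0.0023, -0.0055, 0.004], [0, 0, 0]], [[0.0023, -0.0055, 0.004], [0, 0, 0]], [[0.0023, -0.0055, 0.004], [0, 0, 0]]], force=40)

```text
time_s: 39.68
ee_pos: [491.0, 316.7, 285.5]
ee_rot: [-179.7, -0.0, 22.5]
force: [-3.7, 3.9, 3.8]
gripper_width: 0.6
```

```bash
python3 look.py 20;python3 -c "
from h import *
crop('pics/scene20.png','pics/s20c.png',290,20,470,230,2.8)"
```

```text
[492.02737398 315.60132684 285.68959978] [-1.79895490e+02 -1.25226352e-01  2.23978293e+01] 0.1432367369947787 [-0.85648908  2.29488867  0.92671501]
```

View pics/s20c.png

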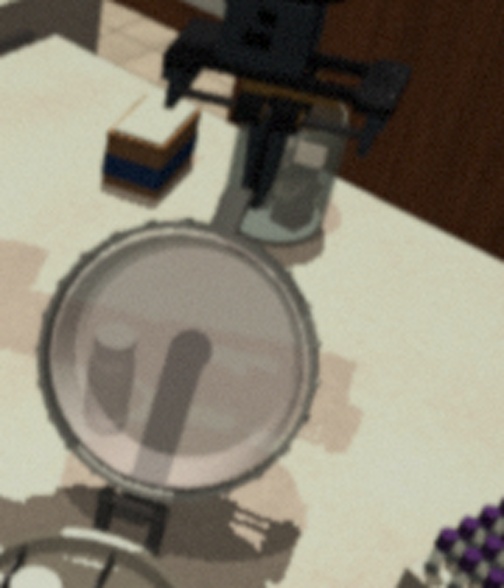

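Emit:
drive_tool(motion=[[[0.0027, -0.0065, 0.004], [0, 0, 0]], [[0.0027, -0.0065, 0.004], [0, 0, 0]], [[0.0027, -0.0065, 0.004], [0, 0, 0]], [[0.0027, -0.0065, 0.003], [0, 0, 0]], [[0.0027, -0.0065, 0.003], [0, 0, 0]], [[0.0027, -0.0065, 0.003], [0, 0, 0]], [[0.0027, -0.0065, 0.003], [0, 0, 0]], [[0.0027, -0.0065, 0.003], [0, 0, 0]], [[0.0027, -0.0065, 0.002], [0, 0, 0]], [[0.0027, -0.0065, 0.002], [0, 0, 0]]])

```text
time_s: 40.62
ee_pos: [519.1, 249.9, 315.3]
ee_rot: [180.0, 0.0, 22.4]
force: [-0.8, 2.8, 2.0]
gripper_width: 0.6
```

Emit:
drive_tool(motion=[[[0.0027, -0.0065, 0.001], [0, 0, 0]], [[0.0027, -0.0065, 0.001], [0, 0, 0]], [[0.0027, -0.0065, 0], [0, 0, 0]], [[0.0027, -0.0065, 0], [0, 0, 0]], [[0.0027, -0.0065, 0], [0, 0, 0]], [[0.0027, -0.0065, 0], [0, 0, 0]], [[0.0027, -0.0065, 0], [0, 0, 0]], [[0.0027, -0.0065, 0], [0, 0, 0]], [[0.0027, -0.0065, 0], [0, 0, 0]], [[0.0027, -0.0065, -0.001], [0, 0, 0]]])

```text
time_s: 41.45
ee_pos: [546.1, 185.0, 316.3]
ee_rot: [180.0, -0.0, 22.5]
force: [-0.5, 1.3, 1.0]
gripper_width: 0.5
```

```bash
python3 look.py 21;python3 -c "
from h import *
crop('pics/scene21.png','pics/s21c.png',240,20,470,280,2.3)"
```

```text
[546.23993838 184.20245914 315.84117493] [1.79917976e+02 3.86079701e-02 2.23837604e+01] 0.21275946306534355 [-0.0539958   0.27736871 -0.71602988]
```

View pics/s21c.png

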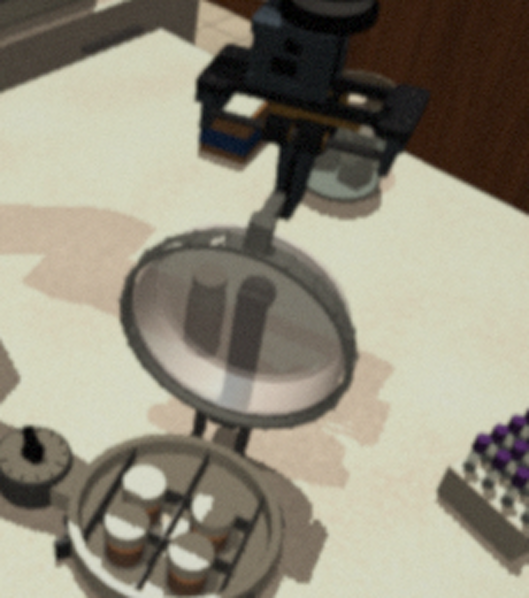

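Emit:
drive_tool(motion=[[[0.0027, -0.0065, -0.001], [0, 0, 0]], [[0.0027, -0.0065, -0.001], [0, 0, 0]], [[0.0027, -0.0065, -0.001], [0, 0, 0]], [[0.0027, -0.0065, -0.001], [0, 0, 0]], [[0.0027, -0.0065, -0.001], [0, 0, 0]], [[0.0027, -0.0065, -0.001], [0, 0, 0]], [[0.0027, -0.0065, -0.001], [0, 0, 0]], [[0.0027, -0.0065, -0.001], [0, 0, 0]], [[0.0027, -0.0065, -0.001], [0, 0, 0]], [[0.0027, -0.0065, -0.001], [0, 0, 0]]])

```text
time_s: 42.38
ee_pos: [572.9, 120.0, 305.8]
ee_rot: [-180.0, 0.0, 22.5]
force: [-1.0, 2.2, -0.6]
gripper_width: 0.4
```

Emit:
drive_tool(motion=[[[0.0027, -0.0065, -0.002], [0, 0, 0]], [[0.0027, -0.0065, -0.002], [0, 0, 0]], [[0.0027, -0.0065, -0.002], [0, 0, 0]], [[0.0027, -0.0065, -0.002], [0, 0, 0]], [[0.0027, -0.0065, -0.002], [0, 0, 0]], [[0.0027, -0.0065, -0.002], [0, 0, 0]], [[0.0027, -0.0065, -0.002], [0, 0, 0]], [[0.0027, -0.0065, -0.002], [0, 0, 0]], [[0.0027, -0.0065, -0.002], [0, 0, 0]], [[0.0027, -0.0065, -0.002], [0, 0, 0]]])

```text
time_s: 43.22
ee_pos: [600.1, 55.0, 286.1]
ee_rot: [180.0, -0.0, 22.5]
force: [-0.4, -0.3, -0.1]
gripper_width: 1.0
```

```bash
python3 look.py 22;python3 -c "
from h import *
crop('pics/scene22.png','pics/s22c.png',240,20,470,280,2.3)"
```

```text
[600.12653628  54.51122789 285.79776713] [1.79969118e+02 2.97658037e-02 2.23911902e+01] 0.3138638799947354 [-0.2179623  -0.38757998 -0.23824448]
```

View pics/s22c.png

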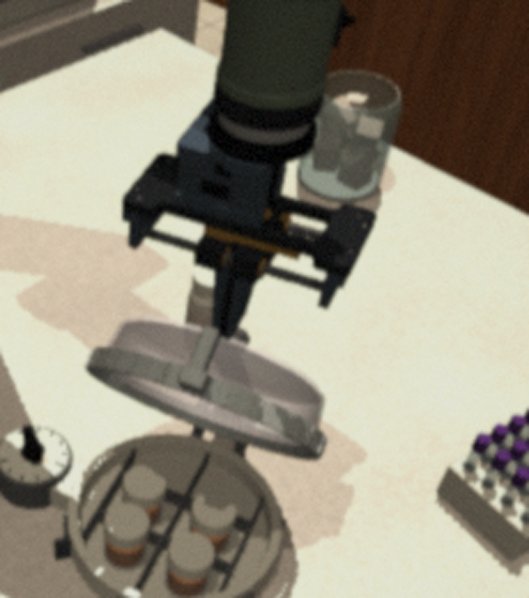

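Emit:
drive_tool(motion=[[[0, 0, 0.01], [0, 0, 0]], [[0, 0, 0.02], [0, 0, 0]], [[0, 0, 0.02], [0, 0, 0]], [[0, 0, 0.02], [0, 0, 0]], [[0, 0, 0], [0, 0, 0]], [[0, 0, 0], [0, 0, 0]], [[0, 0, 0], [0, 0, 0]], [[0, 0, 0], [0, 0, 0]], [[0, 0, 0], [0, 0, 0]], [[0, 0, 0], [0, 0, 0]]])

```text
time_s: 44.15
ee_pos: [599.5, 55.7, 355.3]
ee_rot: [-180.0, 0.1, 22.5]
force: [0.1, 0.3, -0.5]
gripper_width: 0.6
```

Emit:
drive_tool(motion=[[[0, 0, 0], [0, 0, 0]], [[0, 0, 0], [0, 0, 0]], [[0, 0, 0], [0, 0, 0]], [[0, 0, 0], [0, 0, 0]], [[0, 0, 0], [0, 0, 0]], [[0, 0, 0], [0, 0, 0]], [[0, 0, 0], [0, 0, 0]], [[0, 0, 0], [0, 0, 0]], [[0, 0, 0], [0, 0, 0]], [[0, 0, 0], [0, 0, 0]]])

```text
time_s: 44.98
ee_pos: [599.8, 55.7, 356.3]
ee_rot: [180.0, -0.0, 22.5]
force: [-0.4, 0.7, -0.7]
gripper_width: 0.1
```

Emit:
drive_tool(motion=[[[0, 0, 0], [0, 0, 0]], [[0, 0, 0], [0, 0, 0]], [[0, 0, 0], [0, 0, 0]], [[0, 0, 0], [0, 0, 0]], [[0, 0, 0], [0, 0, 0]], [[0, 0, 0], [0, 0, 0]], [[0, 0, 0], [0, 0, 0]], [[0, 0, 0], [0, 0, 0]], [[0, 0, 0], [0, 0, 0]], [[0, 0, 0], [0, 0, 0]]])

```text
time_s: 45.82
ee_pos: [599.8, 55.8, 356.3]
ee_rot: [180.0, -0.0, 22.5]
force: [0.2, -0.2, 0.5]
gripper_width: 0.5
```

```bash
python3 look.py 23;python3 -c "
from h import *
crop('pics/scene23.png','pics/s23c.png',240,140,390,300,4)"
```

```text
[599.77830014  55.73525075 356.26372677] [-1.79999768e+02 -6.11902415e-03  2.24605427e+01] 0.42878682995274603 [-0.25156646  0.54843383 -0.06638331]
```

View pics/s23c.png

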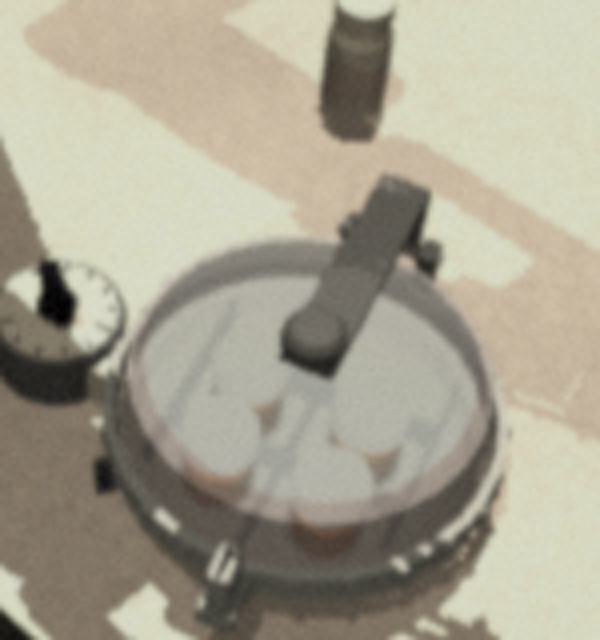

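Emit:
drive_tool(motion=[[[0, -0.02, 0], [0, 0, 0]], [[0.01, -0.025, 0], [0, 0, 0]], [[0.01, -0.025, 0], [0, 0, 0]], [[0.01, -0.025, 0], [0, 0, 0]], [[0.01, -0.025, 0], [0, 0, 0]], [[0.01, -0.025, 0], [0, 0, 0]], [[0.011, -0.011, 0], [0, 0, 0.04]], [[0, 0, -0.03], [0, 0, 0.038]], [[0, 0, -0.03], [0, 0, 0]], [[0, 0, -0.03], [0, 0, 0]]], claw=0.45)

```text
time_s: 46.75
ee_pos: [661.1, -100.8, 265.3]
ee_rot: [180.0, -0.1, 26.9]
force: [0.5, 0.1, 0.0]
gripper_width: 41.4
```

```bash
python3 look.py 24;python3 - <<'E'
from h import *
crop('pics/scene24.png','pics/s24c.png',240,190,360,310,5)
crop('pics/top24.png','pics/t24c.png',230,120,360,230,5)
for a in (0,.05,.1,.15):
    th=np.radians(277+22.4)-a; 
    print(a,[((proj('scene',[598+r*np.cos(th),24+r*np.sin(th),z])-[240,190])*5).round().tolist() for r,z in((127,84),(151,84),(151,48))],((proj('top',[598+139*np.cos(th),24+139*np.sin(th),84])-[230,120])*5).round())
E
```

```text
[657.92259451 -99.94550666 260.34027705] [-179.58917359    0.54726333   26.91716737] 40.96126321703296 [ 0.38104949  0.18172368 -0.29327295]
0 [[304.0, 432.0], [286.0, 480.0], [282.0, 523.0]] [507. 149.]
0.05 [[289.0, 428.0], [269.0, 474.0], [265.0, 517.0]] [513. 161.]
0.1 [[275.0, 422.0], [252.0, 467.0], [249.0, 510.0]] [519. 174.]
0.15 [[262.0, 416.0], [236.0, 460.0], [233.0, 503.0]] [524. 187.]
```

View pics/s24c.png

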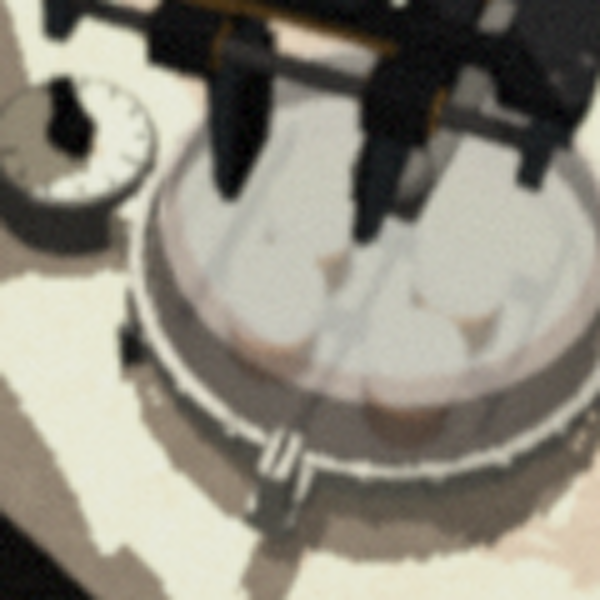

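View pics/t24c.png

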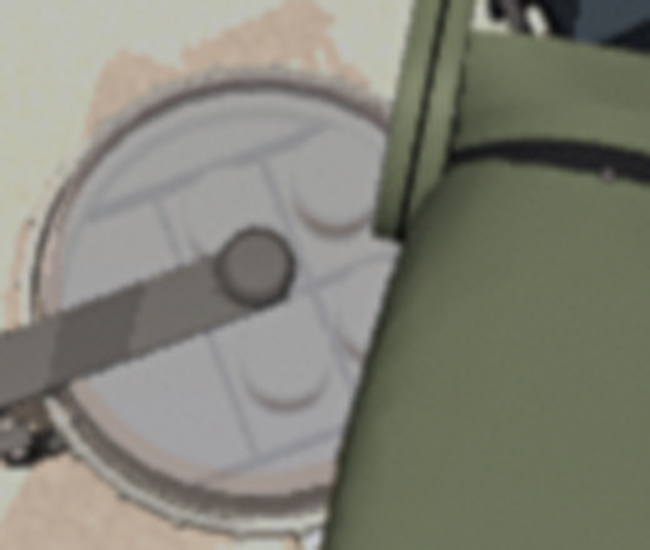

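Emit:
drive_tool(motion=[[[0.0018, -0.0036, -0.02], [0, 0, 0]], [[0, 0, -0.03], [0, 0, 0]], [[0, 0, -0.03], [0, 0, 0]], [[0, 0, -0.03], [0, 0, 0]], [[0, 0, -0.03], [0, 0, 0]], [[0, 0, -0.02], [0, 0, 0]], [[0, 0, -0.01], [0, 0, 0]], [[0, 0, 0], [0, 0, 0]], [[0, 0, 0], [0, 0, 0]], [[0, 0, 0], [0, 0, 0]]])

```text
time_s: 47.68
ee_pos: [664.3, -104.1, 98.8]
ee_rot: [179.8, -0.2, 26.9]
force: [-1.3, -0.1, -0.0]
gripper_width: 41.0
```

```bash
python3 look.py 25;python3 - <<'E'
from h import *
crop('pics/scene25.png','pics/s25c.png',240,190,360,310,5)
E
```

```text
[ 663.93323305 -104.064271     98.57223571] [179.86247813  -0.18892465  26.93020634] 41.10162691509239 [-0.4845284  -0.13110813  0.20464613]
```

View pics/s25c.png

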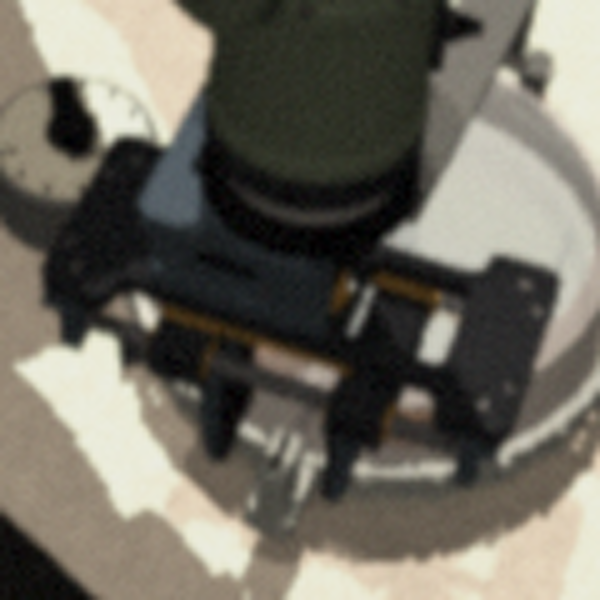

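Emit:
drive_tool(motion=[[[0, 0, -0.01], [0, 0, 0]], [[0, 0, -0.01], [0, 0, 0]], [[0, 0, -0.008], [0, 0, 0]], [[0, 0, -0.004], [0, 0, 0]], [[0, 0, -0.002], [0, 0, 0]], [[0, 0, 0], [0, 0, 0]], [[0, 0, 0], [0, 0, 0]], [[0, 0, 0], [0, 0, 0]], [[0, 0, 0], [0, 0, 0]], [[0, 0, 0], [0, 0, 0]]])

```text
time_s: 48.62
ee_pos: [662.8, -103.9, 62.7]
ee_rot: [180.0, -0.0, 26.9]
force: [0.7, -0.0, -0.0]
gripper_width: 40.8
```

Emit:
drive_tool(motion=[[[0, 0, 0], [0, 0, 0]], [[0, 0, 0], [0, 0, 0]], [[0, 0, 0], [0, 0, 0]], [[0, 0, 0], [0, 0, 0]], [[0, 0, 0], [0, 0, 0]], [[0, 0, 0], [0, 0, 0]], [[0, 0, 0], [0, 0, 0]], [[0, 0, 0], [0, 0, 0]], [[0, 0, 0], [0, 0, 0]], [[0, 0, 0], [0, 0, 0]]], claw=0, force=20)

```text
time_s: 49.45
ee_pos: [662.1, -104.2, 62.3]
ee_rot: [180.0, 0.1, 26.9]
force: [-3.0, -2.6, 1.7]
gripper_width: 13.4
```

```bash
python3 - <<'E'
from h import *
s=env.state();p=s['ee_pos'];d=p[:2]-[598,24];print(p,s['ee_rot'],np.hypot(*d),np.degrees(np.arctan2(d[1],d[0])),s['gripper_width'])
r=143;n=14;a0=np.radians(-63.2);st=np.radians(54.5)
prev=np.array([np.cos(a0),np.sin(a0)])*r
for i in range(1,n+5):
    a=a0-st*i/n;q=np.array([np.cos(a),np.sin(a)])*r;print(i,((q-prev)/1000).round(4),round(st/n,4));prev=q
E
```

```text
[ 662.13848073 -104.18854851   62.2893284 ] [1.79997535e+02 5.55249079e-02 2.69445166e+01] 143.33892939624457 -63.41914401070104 13.379561866719737
1 [-0.0088 -0.0041] 0.0679
2 [-0.0091 -0.0035] 0.0679
3 [-0.0093 -0.0029] 0.0679
4 [-0.0095 -0.0022] 0.0679
5 [-0.0096 -0.0016] 0.0679
6 [-0.0097 -0.0009] 0.0679
7 [-0.0097 -0.0003] 0.0679
8 [-0.0097  0.0004] 0.0679
9 [-0.0097  0.0011] 0.0679
10 [-0.0096  0.0017] 0.0679
11 [-0.0094  0.0024] 0.0679
12 [-0.0092  0.003 ] 0.0679
13 [-0.009   0.0036] 0.0679
14 [-0.0087  0.0042] 0.0679
15 [-0.0084  0.0048] 0.0679
16 [-0.0081  0.0054] 0.0679
17 [-0.0077  0.0059] 0.0679
18 [-0.0073  0.0064] 0.0679
```

Emit:
drive_tool(motion=[[[-0.0088, -0.0041, 0], [0, 0, -0.0679]], [[-0.0091, -0.0035, 0], [0, 0, -0.0679]], [[-0.0093, -0.0029, 0], [0, 0, -0.0679]], [[-0.0095, -0.0022, 0], [0, 0, -0.0679]], [[-0.0096, -0.0016, 0], [0, 0, -0.0679]], [[-0.0097, -0.0009, 0], [0, 0, -0.0679]], [[-0.0097, -0.0003, 0], [0, 0, -0.0679]], [[-0.0097, 0.0004, 0], [0, 0, -0.0679]], [[0, 0, 0], [0, 0, 0]], [[0, 0, 0], [0, 0, 0]]], force=30)

```text
time_s: 50.28
ee_pos: [586.2, -119.8, 62.3]
ee_rot: [179.9, 0.1, -4.2]
force: [-3.3, -5.9, 2.0]
gripper_width: 14.1
```

```bash
python3 look.py 26;python3 - <<'E'
from h import *
crop('pics/scene26.png','pics/s26c.png',220,170,360,310,5)
s=env.state();p=s['ee_pos'];d=p[:2]-[598,24];print(np.hypot(*d),np.degrees(np.arctan2(d[1],d[0])))
E
```

```text
[ 586.33551688 -119.86602744   62.31611803] [ 1.79912811e+02  7.50003426e-02 -4.15270725e+00] 13.739475909499152 [-4.22587197 -4.73568306  2.37922807]
144.33812392685354 -94.63533289423341
```

View pics/s26c.png

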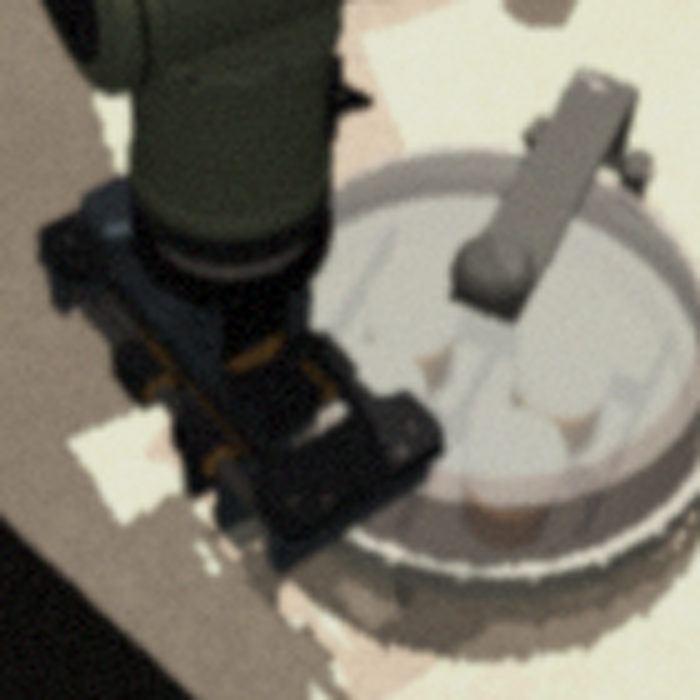

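Emit:
drive_tool(motion=[[[-0.0097, 0.0011, 0], [0, 0, -0.0679]], [[-0.0096, 0.0017, 0], [0, 0, -0.0679]], [[-0.0094, 0.0024, 0], [0, 0, -0.0679]], [[-0.0092, 0.003, 0], [0, 0, -0.0679]], [[-0.009, 0.0036, 0], [0, 0, -0.0679]], [[-0.0087, 0.0042, 0], [0, 0, -0.0679]], [[-0.0036, 0.0019, 0], [0, 0, -0.027]], [[0, 0, 0], [0, 0, 0]], [[0, 0, 0], [0, 0, 0]], [[0, 0, 0], [0, 0, 0]]])

```text
time_s: 51.22
ee_pos: [529.4, -103.7, 62.7]
ee_rot: [179.8, -0.3, -28.9]
force: [0.3, -10.6, -0.0]
gripper_width: 13.8
```

```bash
python3 look.py 27;python3 - <<'E'
from h import *
crop('pics/scene27.png','pics/s27c.png',220,170,360,310,5)
s=env.state();p=s['ee_pos'];d=p[:2]-[598,24];print(np.hypot(*d),np.degrees(np.arctan2(d[1],d[0])))
E
```

```text
[ 529.36680309 -103.69639181   62.66275939] [179.82444767  -0.30285679 -28.88490803] 14.148116819214044 [ -0.54364354 -11.1062539   -0.39999594]
144.97201178165852 -118.25677162279118
```

View pics/s27c.png

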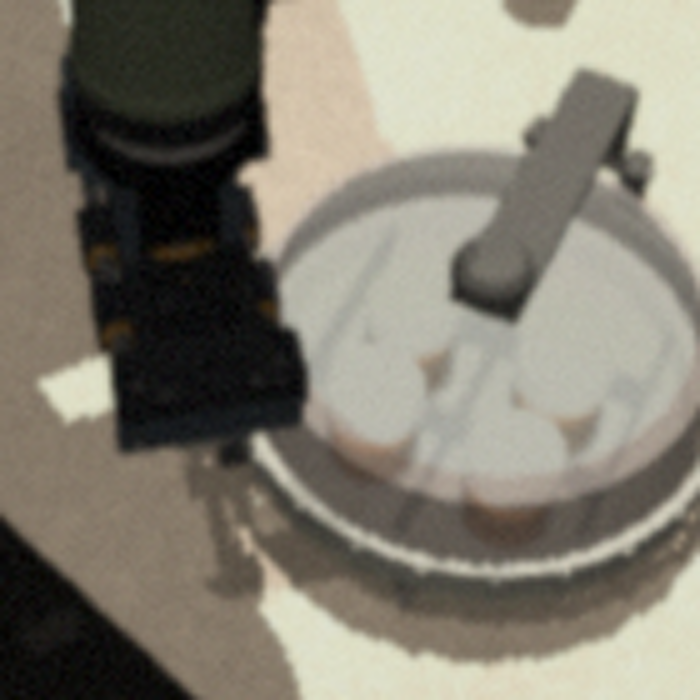

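Emit:
drive_tool(motion=[[[-0.002, 0.0012, 0], [0, 0, -0.012]], [[-0.002, 0.0012, 0], [0, 0, -0.012]], [[0, 0, 0], [0, 0, 0]], [[0, 0, 0], [0, 0, 0]], [[0, 0, 0], [0, 0, 0]], [[0, 0, 0], [0, 0, 0]], [[0, 0, 0], [0, 0, 0]], [[0, 0, 0], [0, 0, 0]], [[0, 0, 0], [0, 0, 0]], [[0, 0, 0], [0, 0, 0]]])

```text
time_s: 52.15
ee_pos: [529.3, -103.4, 63.8]
ee_rot: [179.9, -0.8, -30.2]
force: [5.1, -15.3, -0.6]
gripper_width: 14.7
```

Emit:
drive_tool(motion=[[[0, 0, 0], [0, 0, 0]], [[0, 0, 0], [0, 0, 0]], [[0, 0, 0], [0, 0, 0]], [[0, 0, 0], [0, 0, 0]], [[0, 0, 0], [0, 0, 0]], [[0, 0, 0.01], [0, 0, 0]], [[0, 0, 0.03], [0, 0, 0]], [[0, 0, 0.04], [0, 0, 0]], [[0, 0, 0.04], [0, 0, 0]], [[0, 0, 0.04], [0, 0, 0]]], claw=0.4)

```text
time_s: 52.98
ee_pos: [523.5, -98.2, 224.7]
ee_rot: [-180.0, -0.0, -30.4]
force: [1.7, -0.5, -0.6]
gripper_width: 36.5
```

Emit:
drive_tool(motion=[[[-0.02, -0.03, 0.02], [0, 0, 0]], [[-0.02, -0.03, 0.02], [0, 0, 0]], [[-0.02, -0.03, 0.02], [0, 0, 0]], [[-0.02, -0.03, 0.02], [0, 0, 0]], [[-0.02, -0.03, 0.02], [0, 0, 0]], [[-0.02, -0.03, 0.02], [0, 0, 0]], [[-0.01, -0.03, 0], [0, 0, 0]], [[0, -0.03, 0], [0, 0, 0]], [[0, -0.02, 0], [0, 0, 0]], [[0, 0, 0], [0, 0, 0]]])

```text
time_s: 53.82
ee_pos: [393.4, -361.7, 342.3]
ee_rot: [179.9, -0.1, -30.7]
force: [-0.1, 0.6, -0.7]
gripper_width: 36.5
```

```bash
python3 look.py 28;python3 - <<'E'
from h import *
crop('pics/scene28.png','pics/s28c.png',220,170,370,310,5)
crop('pics/top28.png','pics/t28c.png',220,120,370,270,4)
for a in (.9,.95,.995):
    th=np.radians(277+22.4)-a; 
    print(a,[((proj('scene',[598+r*np.cos(th),24+r*np.sin(th),z])-[220,170])*5).round().tolist() for r,z in((127,84),(151,84),(151,48))],[((proj('top',[598+r*np.cos(th),24+r*np.sin(th),84])-[220,120])*4).round().tolist() for r in (127,151)])
th=np.radians(242.4);print(((proj('scene',[598+138*np.cos(th),24+138*np.sin(th),30])-[220,170])*5))
E
```

```text
[ 393.72746087 -358.41239022  342.39826444] [-1.79944220e+02  2.92812852e-02 -3.05183343e+01] 36.298276948503904 [ 0.04417306  0.16757615 -0.25948645]
0.9 [[224.0, 379.0], [172.0, 393.0], [175.0, 438.0]] [[437.0, 305.0], [474.0, 321.0]]
0.95 [[220.0, 368.0], [168.0, 379.0], [170.0, 425.0]] [[433.0, 314.0], [469.0, 332.0]]
0.995 [[217.0, 358.0], [164.0, 367.0], [167.0, 413.0]] [[429.0, 322.0], [464.0, 341.0]]
[195.59347947 430.21687614]
```

View pics/s28c.png

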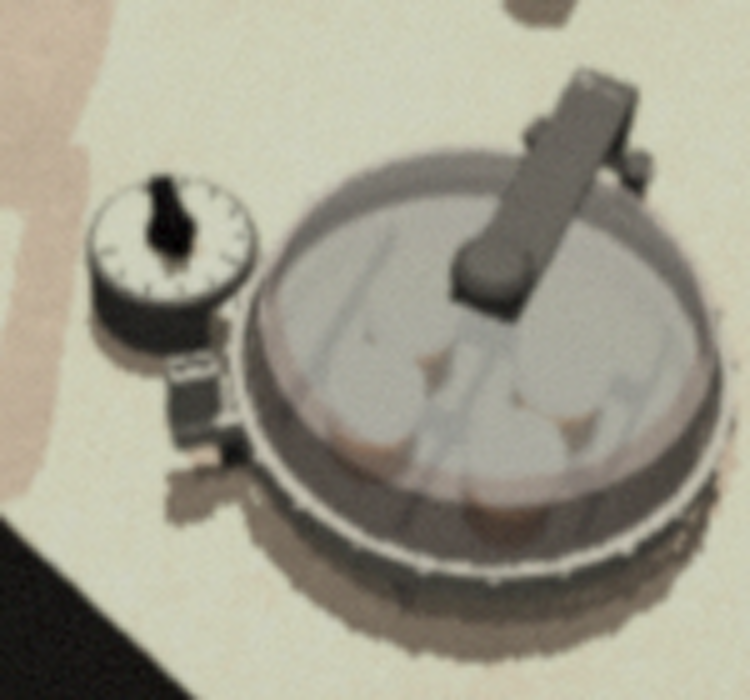

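View pics/t28c.png

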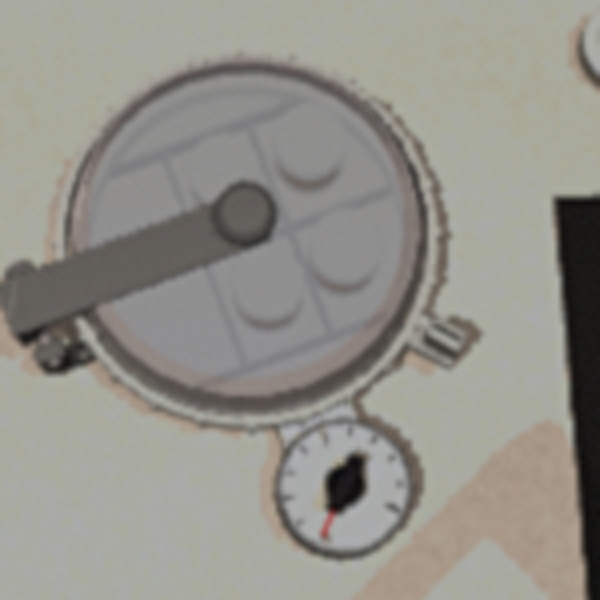

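```bash
python3 -c "
from h import *
print(env.job_done(), env.state()['time_s'])"
```

```text
the job is handed in; nothing more can be done
the job is handed in; nothing more can be done
```

The carrier is ready for the courier and the job is handed in, at about 54 s of the 210 s allowed.

- **Jars:** There were four on the mat. All four stand upright, one to a cell, in the two middle and two -y cells. The last picture before shutting the lid showed them upright and the mat empty. Through the shut lid three show clearly; the fourth is not clearly visible.
- **Lid:** I pushed it over with the closed fingers until it sank shut by itself. The lug's image position matched the shut geometry to about 2 px.
- **Lock ring:** I gripped the lug after the lid was down and turned it clockwise until it met its stop, where it moved no further and the resisting force rose. In the final scene picture the lug lies at the predicted locked position (about 0.995 rad) to within a pixel.
- **Peak pointer:** I turned it counter-clockwise until the torque jumped at the stop. The final top picture puts it at about 158° in the world frame, against 157.4° expected for zero. The jaws closed on the knob's round hub (about 24 mm wide), not on the 12 mm bar, but it turned fully.
- **Bystanders:** I did not touch the tape roll, the strip tub or the red and yellow look-alikes.

No check failed. None of the jars was seen to be knocked aside, and no grip slackening was noticed.

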